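# Unhinge the cheese slicer's cutting bow

## Task

Take the cutting bow off the cheese slicer for washing: with the forked tool from the stand, gently squeeze the hinge's spring bar sideways until its tip leaves the lug, and draw that end of the bow out of the hinge while the bar is squeezed. Then put the tool back upright in its stand, fully home, and set the bow down gently, upright as it stood and wholly inside the wooden tray. Do not strain the bar or the hinge, and leave the teapot and the pepper mill where they stand.

Things in the scene. Friction and masses are not known exactly. Their poses are not given: they have to be found in the camera images.
- slicer: Pale wooden board of a cheese slicer, 140 (x) x 250 (y) x 18 mm, fixed. Origin: centre of its underside. Near its +y end two steel hinge lugs, 8 mm thick (x), 15 wide (y), 27 high above the board, inner faces at x = -5.75 and +38.75, middle at y = 92. Each has a 7.5 mm round through hole on the hinge axis, along x, 17 mm above the board. Outside each lug a 3 mm high foot.
- lug_hole (a point): Middle of the hole on the inner face of the spring-side (+x, farther) lug, at (38.75, 92, 35) mm in the slicer's frame; axes as the slicer's.
- bow: Loose cutting bow, about 0.2 kg, like a small hacksaw; stands on the board, hub between the lugs, dark wooden handle towards -y; axes at first as the slicer's. Origin: on the board top under the hub, below the hinge axis. Hub: x -21 to +22 mm, y -9 to +9, 26 high, 0.75 mm end play to each lug. It stands by itself on hub and handle. Thin blade under the spine.
- hub_window (a point): Middle of the bare 5 mm pin where the fork goes, (11.5, 0, 17) mm in the bow's frame. The hub has here an open window, x +17 (cheek, 5 mm thick, 10 wide) to -5 (block, 18 wide), free above, in front (-y) and behind, with a web 4 mm thick as floor. Bare pin from the cheek at x +17 to the flange at x +6: the fork goes straight down, a prong on each side of the pin, and pushes the flange to -x.
- bow_stub (a point): End of the hub's fixed stub, (-25.5, 0, 17) mm in the bow's frame: 4.5 mm thick, 4.5 mm long, sits in the -x lug's hole. The bow can swing on it while the sprung end is drawn out to -y. With the bar tip at least 15 mm out the cheek clears its lug too; then shift the bow about 8 mm to its +x (by hand, or with the fork against the cheek) to draw the stub out before lifting.
- spring_bar (a joint): How far the bar is pushed into the bow (m), towards the bow's -x: 0 = sprung out as at the start, 0.0065 = solid stop. About 3 N to start, 0.5 N more per mm (5.5 N at 5 mm, 6.2 N at the stop), then it is rigid; twice that would bend it. The tip stands 4.5 to 6 mm deep in the lug (4.5 when the end play is pushed out), so push in 5 to 6 mm to clear it.
- bar_tip (a point): Outer end of the spring bar (5 mm steel pin), (28, 0, 17) mm in the bow's frame when sprung out; moves with the bar.
- bar_flange (a point): Outer (+x) face of the brass flange on the bar, 14 mm across, 2 mm thick, (6, 0, 17) mm in the bow's frame when sprung out; moves with the bar.
- bow_grip (a point): Place to grasp the bow from above, near its centre of mass: (-10, -83, 48) mm in the bow's frame, middle of a 10 x 10 mm spine that is level from y -36 to -130. Close the fingers along the bow's x; they may reach 30 mm lower.
- bow_end (a point): Far end of the bow's wooden handle (20 mm thick, y -150 to -208), at (-10, -204, 10) mm in the bow's frame.
- fork: Forked tool, 90 g, upright in its stand. Origin: underside of the brass bolster (14 x 24 x 6 mm), which sits on the stand; z up. Wooden handle 15 (x) x 18 (y) mm, z 6 to 72 mm, end cap to 77. Below, a steel blade 3 (x) x 17 (y) mm, 40 long, its lower end forked in y. Hold it across the handle's x faces, so that the push runs along the closing line. Same after a half turn.
- fork_tip (a point): Middle between the prong tips, (0, 0, -40) mm in the fork's frame. The slot between the prongs is 8 mm wide, 18 mm deep and flares to about 11 mm at its mouth; the prongs stand apart along the fork's y. Under the push the tool tips a few mm in the grip: go by the force felt.
- fork_stand: Fixed wooden block 62 (x) x 70 (y) x 46 mm with a slot 9 (x) x 23 (y) mm, 43 deep, in the middle of its top for the fork's blade. Origin: centre of its underside. The fork is home with its bolster on the block's top: fork origin 46 mm above the stand's.
- tray: Low walnut tray, fixed, 208 (x) x 364 (y) mm with brass loops at its y ends; floor 10 mm thick, rim 26 high and 8 thick. Origin: centre of its underside. Inside 192 x 348 mm, empty.
- post (a point): Foot of the front edge of a fixed upright post of the shelving, 75 mm wide (y) and taller than the arm, that stands between slicer and tray: pass in front of it (nearer the robot), with the arm drawn in. Shelf boards 0.32 m above the counter begin about 45 mm behind this edge.
- teapot: Silver teapot, a bystander, 140 mm high; origin under its middle.
- mill: Dark wooden pepper mill, a bystander at the back, 170 mm high; origin under its middle.
Mind the look-alikes: they are no part of the job. Of the things that look like the fork_stand, the larger one is meant.

How it is judged:
By the outcome, as a careful person would: the job done as asked, in the order asked, and still so for the second after the job is handed in, with the robot touching nothing.
It also fails if it takes over 72 s, if anything falls off the work surface, if the arm or the gripper's body presses on something with over 40 N, if the wrist force passes 120 N, or if a joint passes its speed limit or range.

## Robot

A 6-joint arm with a two-finger parallel gripper is mounted at the origin on a cart in front of the work surface, level with it; the furniture and walls round the work are solid. World frame = base frame: x ahead of the robot, y to its left, z up, the work surface at z = 0. Lengths are in m, angles in rad, forces in N, time in s.
With the tool pointing down it reaches from about 0.35 to 0.775 m from the base axis. Payload 5.5 kg.
Tool frame: the origin (TCP) lies on the mounting face of the last link; the fingertips stand 173 mm ahead of it and the grasp point (between the pads) lies 155 mm ahead of it; z points along the fingers, y is the direction in which the jaws open and shut (so a half turn about z gives the same grasp; the last joint's range is limited). The gripper opens to 85 mm and grips with 20 to 120 N. Pads are 22 mm wide; open, the fingers measure 114 mm over their backs; the gripper's body (76 mm by 85 mm) begins 54 mm behind the grasp point. The pads swing forward as they close: fully open they stand 13 mm farther back than shut.
Start: joints at [-1.305, 0.313, 0.046, 1.304, 0, 1.431], TCP at [0.227, -0.528, 0.405] pointing down, gripper open.
Joint ranges: [-2.76, 2.76], [-0.86, 1.69], [-1.03, 1.26], [-2.2, 2.34], [-1.47, 1.5], [-3.14, 3.14]. Speed limits (rad/s): [2.57, 2.57, 3.14, 3.14, 3.14, 3.14].

## Interface

Orientations are given as a unit quaternion [w, x, y, z].
In Python, from workcell import * gives the robot as it stands. The module is installed in compiled form; this text tells all that it offers.
- The arm moves only by the shell command python3 -m crank 'ROWS' [FORCE]. ROWS is JSON, a list of rows, each a list of 7 numbers: the shift along the tool's x, y, z in mm, then the turn, a rotation vector about the tool's x, y, z in degrees, then the opening, from 0 (shut) to 1 (fully open). A call has exactly 8 rows; each row shifts and turns the commanded pose from where the row before left it, along the tool's axes as they then stand; what a row does not reach is not made up. A row lasts 1/8 s, in which the tool goes at most 62.5 mm and 10.7 degrees, less where a joint would pass 70% of its speed; a pose out of reach is approached as far as the arm can. A call with a gripper value outside its range is refused whole. The fingers move at their own pace and stop on an object; FORCE is the grip in N (left out, the last holds). Time passes only in rows, so rows that do not move let the fingers close, or fill a call up. It gives the time, the measured TCP pose, the force and the opening at its end, in the units of the state.
- get_state(): the state, without advancing time (a new reading comes with each control period).
- read_camera(name): name is "side" or "top"; returns the picture (420x560x3 uint8, blue, green, red); there is no depth.
- calibration(name): a dict with "fx", "fy", "cx", "cy" (pixels), "extrinsics" (4x4, takes a point from world to camera coordinates). Camera axes: x right, y down, z forward; pixel columns grow to the right and rows downward; lengths in m; the calibration is good to about 2 mm. A picture is of the moment at which its call begins. calibration takes no time and is no camera call.
- hand_in(): hands the job in, once; it reports no verdict.
The state is a dict: "clock": time; "joint_pos": joint angles; "qvel": joint speeds; "tau": joint torques, N m; "tcp_pos": TCP position; "orientation": TCP orientation; "wrist_force": force on the tool from outside, world axes, zero at the start; "ft_torque": the same for the moment, N m; "finger_gap": finger opening in m.
Only numpy, scipy, OpenCV 4.12 (cv2) and the standard library are available. Lean on these libraries where they do the work, as an engineer would, in place of code of your own. Each camera call takes 0.05 s, during which the arm holds its last target.

## Working session

There is one attempt and no reset: what is moved stays moved. The work goes in short steps, Python scripts to look and compute and a shell command to move; the robot and the scene stay as the last step left them, time stands still between calls to the robot, and variables do not carry over. Pictures are saved under pics/ and viewed, and the job is handed in when it is done.

```bash
mkdir -p pics; python3 - <<'E'
from workcell import *
import cv2,numpy as np
s=get_state()
for k,v in s.items(): print(k,np.round(v,4))
for n in("side","top"):
    im=read_camera(n); cv2.imwrite(f"pics/{n}0.png",im); c=calibration(n); print(n,c)
E
```

```text
clock 0.0
joint_pos [-1.3046  0.314   0.045   1.3036 -0.      1.4312]
qvel [ 0.0012  0.0023 -0.0008  0.0009 -0.0004 -0.0006]
tau [ 1.00000e-03 -4.80630e+01  2.98531e+01  1.94000e-02 -1.00000e-04
  0.00000e+00]
tcp_pos [ 0.2269 -0.5281  0.4038]
orientation [-9.000e-04  9.795e-01  2.015e-01 -1.000e-04]
wrist_force [ 0.5181 -0.3083  0.1208]
ft_torque [-0.0079  0.0067 -0.0243]
finger_gap 0.0855
side {'fx': 507.61110460543404, 'fy': 507.61110460543404, 'cx': 275.7199544417269, 'cy': 206.2276704075055, 'extrinsics': array([[ 0.97328103, -0.22916735,  0.01436502, -0.51228548],
       [-0.12625216, -0.58635356, -0.80015617,  0.14472763],
       [ 0.19179266,  0.77696321, -0.59961967,  1.44061575],
       [ 0.        ,  0.        ,  0.        ,  1.        ]])}
top {'fx': 385.4438305245891, 'fy': 385.4438305245891, 'cx': 275.56967128423463, 'cy': 208.78325519677318, 'extrinsics': array([[-0.0279189 , -0.9995843 ,  0.00719421,  0.02523453],
       [-0.98973517,  0.02663325, -0.14040998,  0.5153486 ],
       [ 0.14016001, -0.01104045, -0.99006731,  1.08857518],
       [ 0.        ,  0.        ,  0.        ,  1.        ]])}
```

View pics/side0.png

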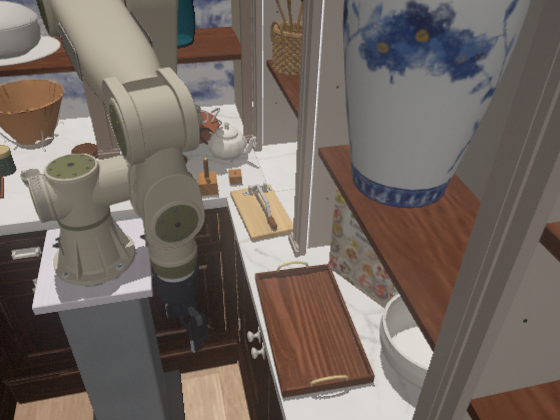

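View pics/top0.png

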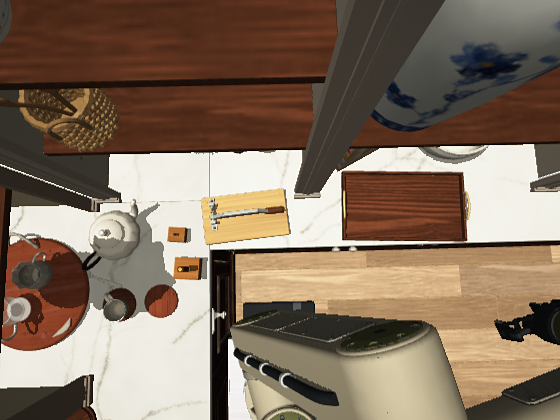

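```bash
python3 - <<'E'
import cv2
a=cv2.imread("pics/top0.png"); b=cv2.imread("pics/side0.png")
def crop(im,x,y,w,h,s,n): cv2.imwrite(n,cv2.resize(im[y:y+h,x:x+w],None,fx=s,fy=s,interpolation=cv2.INTER_CUBIC))
crop(a,195,180,100,70,8,"pics/t_sl.png")
crop(a,160,215,60,70,8,"pics/t_st.png")
crop(b,225,175,80,70,8,"pics/s_sl.png")
crop(b,185,145,70,60,8,"pics/s_st.png")
E
```

```text
(no output)
```

View pics/t_sl.png

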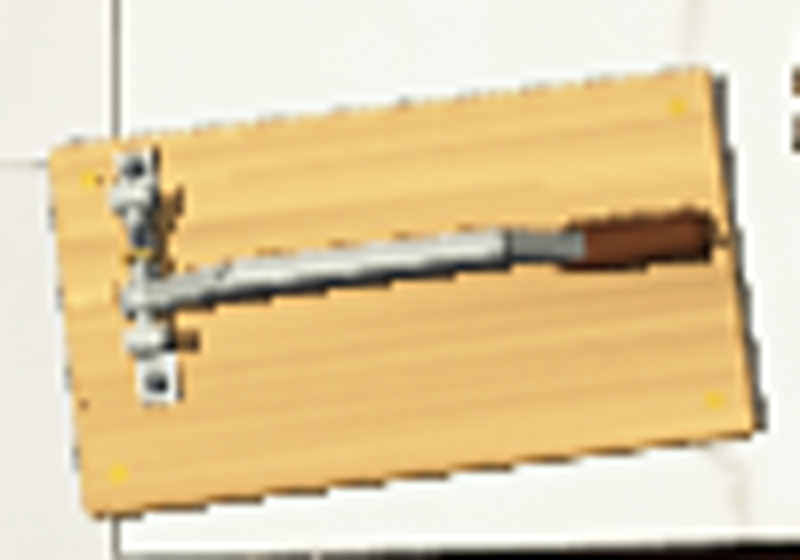

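View pics/t_st.png

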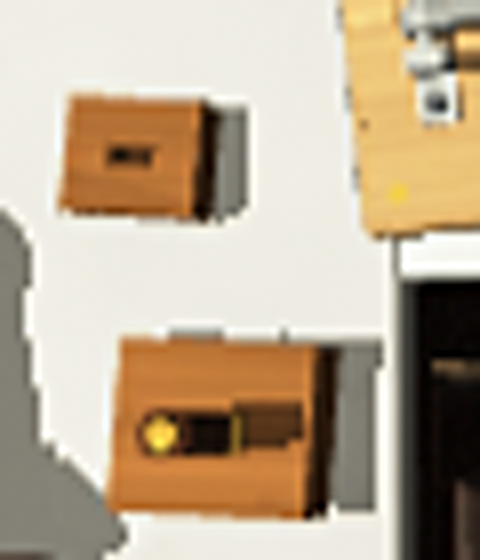

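View pics/s_sl.png

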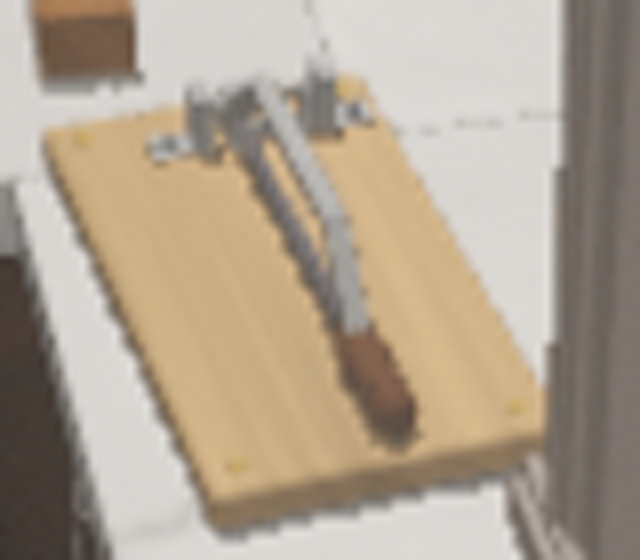

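View pics/s_st.png

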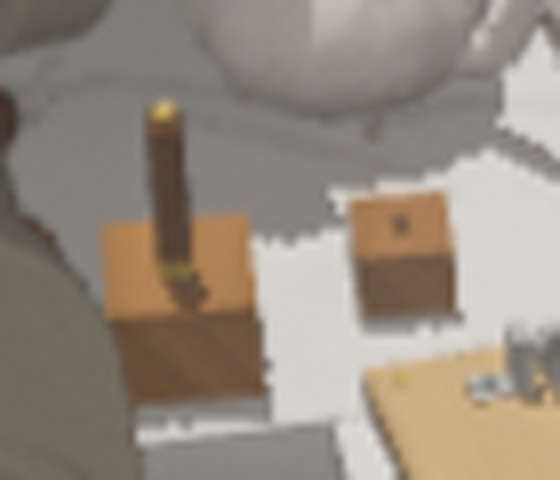

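```bash
cat > h.py <<'E'
import numpy as np,cv2
from scipy.optimize import least_squares
from workcell import calibration
C={n:calibration(n) for n in("side","top")}
def proj(n,P):
    c=C[n];P=np.atleast_2d(P);E=np.array(c["extrinsics"]);q=P@E[:3,:3].T+E[:3,3]
    return np.c_[c["fx"]*q[:,0]/q[:,2]+c["cx"],c["fy"]*q[:,1]/q[:,2]+c["cy"]]
def ray(n,uv,z):
    c=C[n];E=np.array(c["extrinsics"]);R,t=E[:3,:3],E[:3,3];o=-R.T@t
    d=R.T@np.array([(uv[0]-c["cx"])/c["fx"],(uv[1]-c["cy"])/c["fy"],1]);return o+d*(z-o[2])/d[2]
def cr(x0,y0,s,pts): return (np.array(pts,float)+.5)/s-.5+[x0,y0]
def pose(p,L):
    c,s=np.cos(p[2]),np.sin(p[2]);L=np.atleast_2d(L)
    return np.c_[p[0]+c*L[:,0]-s*L[:,1],p[1]+s*L[:,0]+c*L[:,1],L[:,2]]
def fit(obs,p0,z=0): # obs list (cam,uv array,local array)
    f=lambda p:np.concatenate([(proj(n,pose(p,L))-uv).ravel() for n,uv,L in obs])
    r=least_squares(f,p0,loss='soft_l1');return r.x,f(r.x).reshape(-1,2)
E
python3 - <<'E'
from h import *
np.set_printoptions(precision=4,suppress=True)
for n in C:
    E=np.array(C[n]["extrinsics"]);print(n,"cam at",-E[:3,:3].T@E[:3,3])
B=lambda a,b,z:np.array([[a,b,z],[a,-b,z],[-a,-b,z],[-a,b,z]])
L=B(.07,.125,.018)
T=cr(195,180,8,[(48,150),(710,68),(752,432),(90,512)])
S=cr(225,175,8,[(360,75),(548,435),(210,500),(45,132)])
for o in ([("top",T,L)],[("side",S,L)],[("top",T,L),("side",S,L)]):
    print("slicer",*fit(o,[.6,.1,0]))
L=B(.031,.035,.046)
T=cr(160,215,8,[(120,338),(318,342),(303,518),(108,510)])
S=cr(185,145,8,[(250,213),(258,312),(106,320),(103,228)])
for o in ([("top",T,L)],[("side",S,L)],[("top",T,L),("side",S,L)]):
    print("stand",*fit(o,[.5,.2,0]))
E
python3 - <<'E'
import cv2
a=cv2.imread("pics/top0.png"); b=cv2.imread("pics/side0.png")
def crop(im,x,y,w,h,s,n): cv2.imwrite(n,cv2.resize(im[y:y+h,x:x+w],None,fx=s,fy=s,interpolation=cv2.INTER_CUBIC))
crop(a,290,150,190,110,4,"pics/t_tr.png")
crop(b,235,235,150,165,4,"pics/s_tr.png")
E
```

```text
side cam at [ 0.2406 -1.1518  0.987 ]
top cam at [0.3582 0.0235 1.1499]
slicer [0.5004 0.1028 0.0969] [[-0.3344 -0.6759]
 [ 0.274  -0.5882]
 [ 1.0895  0.3371]
 [-0.9195  0.9269]]
slicer [0.5007 0.1006 0.0819] [[ 0.3503 -0.1279]
 [ 1.7293 -0.2062]
 [-0.8932  0.4895]
 [-0.6122 -0.3805]]
slicer [0.5008 0.1022 0.0904] [[-0.0081 -1.1065]
 [ 0.6523 -0.4864]
 [ 1.1683  0.4793]
 [-0.8976  0.5187]
 [-0.0935 -0.4275]
 [ 1.8694 -0.7159]
 [-0.5808  0.206 ]
 [-0.945  -0.4952]]
stand [ 0.3526  0.2687 -0.065 ] [[-0.0312 -0.4332]
 [-0.1216 -0.009 ]
 [ 0.3238  0.1681]
 [-0.159   0.2393]]
stand [ 0.3538  0.268  -0.0884] [[ 0.01    0.5184]
 [ 0.0563 -0.3036]
 [-0.0039 -0.0039]
 [-0.0639 -0.1501]]
stand [ 0.3531  0.2686 -0.073 ] [[ 0.1071 -0.7133]
 [ 0.0004 -0.0904]
 [ 0.2706  0.0781]
 [-0.1958 -0.0528]
 [-0.37    0.3798]
 [-0.0073 -0.4753]
 [-0.0504 -0.0132]
 [-0.4307 -0.1364]]
```

View pics/t_tr.png

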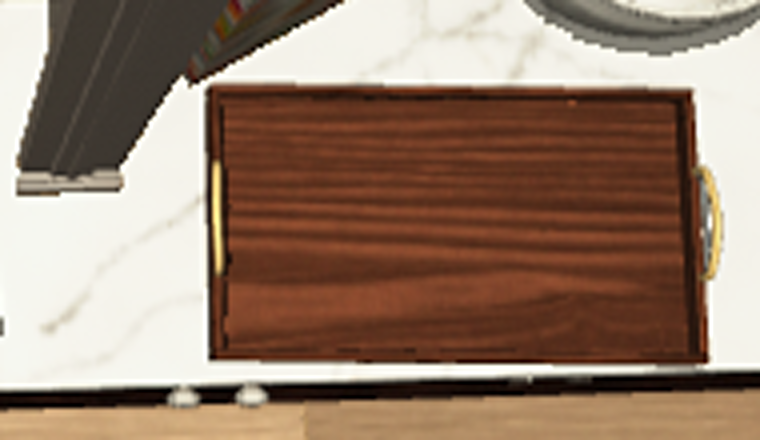

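View pics/s_tr.png

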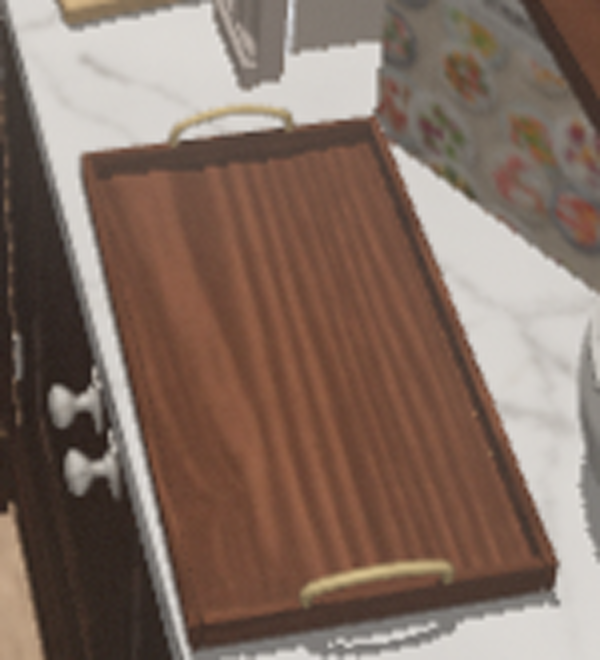

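```bash
cat >> h.py <<'E'
from scipy.ndimage import map_coordinates
def edgefit(imgs,edges,p0,it=8,w=4,dof=3):
    """edges: (cam,localA,localB)"""
    G={n:cv2.GaussianBlur(im,(0,0),.6).astype(float) for n,im in imgs.items()}
    p=np.array(p0,float);t=np.linspace(.1,.9,25)[:,None];ds=np.arange(-w,w+.01,.25)
    for k in range(it):
        data=[]
        for ei,(n,A,B) in enumerate(edges):
            L=np.array(A)*(1-t)+np.array(B)*t;uv=proj(n,pose(p,L));d=uv[-1]-uv[0];nn=np.array([-d[1],d[0]])/np.hypot(*d)
            pts=uv[:,None]+ds[None,:,None]*nn
            v=np.stack([map_coordinates(G[n][:,:,c],[pts[...,1],pts[...,0]],order=1) for c in range(3)],-1)
            g=np.linalg.norm(v[:,2:]-v[:,:-2],axis=-1)*np.exp(-ds[1:-1]**2/(2*(w/1.5)**2))
            i=g.argmax(1); 
            # centroid refine
            off=[]
            for r,j in zip(g,i):
                a,b=max(0,j-4),min(len(r),j+5);off.append((ds[1:-1][a:b]*r[a:b]).sum()/r[a:b].sum())
            off=np.array(off);med=np.median(off);ok=abs(off-med)<1.0
            data.append((n,L[ok],uv[ok]+off[ok,None]*nn,nn,ei))
        f=lambda q:np.concatenate([((proj(n,pose(q,L))-m)@nn) for n,L,m,nn,_ in data])
        p=least_squares(f,p,loss='soft_l1',f_scale=.3).x; w=max(2,w*.8)
    res=[(n,round(float(np.median((m-proj(n,pose(p,L)))@nn)),2),len(L)) for n,L,m,nn,_ in data]
    return p,res
E
cat > m1.py <<'E'
from h import *
np.set_printoptions(precision=4,suppress=True)
I={n:cv2.imread(f"pics/{n}0.png") for n in C}
def rect(a,b,z,cam,names):
    c={'PP':(a,b,z),'PN':(a,-b,z),'NN':(-a,-b,z),'NP':(-a,b,z)}
    e={'+x':('PP','PN'),'-x':('NP','NN'),'+y':('PP','NP'),'-y':('PN','NN')}
    return [(cam,c[e[k][0]],c[e[k][1]]) for k in names]
P={}
def run(nm,T,S,p0):
    for o,l in((T,'t'),(S,'s'),(T+S,'ts')):
        if o: p,r=edgefit(I,o,p0);print(nm,l,p,r)
    return p
run('slicer',rect(.07,.125,.018,'top',['+x','+y','-y'])+rect(.07,.125,.009,'top',['-x']),rect(.07,.125,.018,'side',['+x','-x','+y','-y']),[.5,.102,.095])
run('stand',rect(.031,.035,.046,'top',['+x','-x','+y','-y']),rect(.031,.035,.046,'side',['-y','+y','+x']),[.353,.2686,-.07])
run('tray',rect(.104,.182,.026,'top',['+x','+y','-y'])+rect(.104,.182,.0,'top',['-x']),rect(.104,.182,.026,'side',['+x','-x','+y','-y']),[.5,-.32,0.03])
E
python3 m1.py
python3 - <<'E'
from h import *
print([ray("top",((x+.5)/4-.5+290,(y+.5)/4-.5+150),0) for x,y in((17,195),(123,190))])
print(ray("side",((245+.5)/4-.5+235,(85+.5)/4-.5+235),0))
E
```

```text
slicer t [0.4999 0.1016 0.0978] [('top', 0.03, 25), ('top', 0.32, 25), ('top', -0.34, 25), ('top', -0.02, 25)]
slicer s [0.4986 0.102  0.1064] [('side', -0.48, 24), ('side', 0.34, 25), ('side', -0.13, 25), ('side', 0.08, 25)]
slicer ts [0.4996 0.1018 0.0984] [('top', -0.02, 25), ('top', 0.21, 25), ('top', -0.45, 25), ('top', -0.05, 25), ('side', -0.28, 24), ('side', 0.57, 25), ('side', -0.08, 25), ('side', 0.08, 25)]
stand t [ 0.3529  0.269  -0.0683] [('top', -0.11, 25), ('top', 0.09, 25), ('top', -0.04, 25), ('top', 0.03, 25)]
stand s [ 0.3531  0.2701 -0.0607] [('side', -0.11, 25), ('side', 0.05, 25), ('side', -0.0, 25)]
stand ts [ 0.3529  0.2692 -0.0668] [('top', -0.1, 25), ('top', 0.12, 25), ('top', -0.06, 25), ('top', -0.02, 25), ('side', 0.06, 25), ('side', 0.12, 25), ('side', -0.02, 25)]
tray t [ 0.5096 -0.3168  0.0057] [('top', -0.88, 21), ('top', 0.06, 13), ('top', 0.0, 21), ('top', 0.23, 25)]
tray s [ 0.5069 -0.3146  0.0007] [('side', -0.13, 23), ('side', 0.05, 25), ('side', 0.21, 15), ('side', -0.09, 23)]
tray ts [ 0.5081 -0.3159 -0.0009] [('top', -0.41, 19), ('top', 0.02, 13), ('top', 0.07, 22), ('top', -0.09, 25), ('side', -0.43, 23), ('side', 0.36, 25), ('side', -0.14, 15), ('side', -0.05, 24)]
[array([ 0.55128909, -0.04556743,  0.        ]), array([ 0.55298166, -0.12596745,  0.        ])]
[ 0.55837333 -0.11646957  0.        ]
```

```bash
cat > ov.py <<'E'
from h import *
SL=[.4996,.1018,.0984];ST=[.3529,.2692,-.0668]
def box(x0,x1,y0,y1,z0,z1):
    v=np.array([[x,y,z] for x in(x0,x1) for y in(y0,y1) for z in(z0,z1)])
    return [(v[i],v[j]) for i in range(8) for j in range(i+1,8) if np.sum(v[i]!=v[j])==1]
def draw(im,cam,items,x,y,w,h,s,n):
    o=cv2.resize(im[y:y+h,x:x+w],None,fx=s,fy=s,interpolation=cv2.INTER_CUBIC)
    for p,segs,col in items:
        for A,B in segs:
            q=proj(cam,pose(p,np.array([A,B])/1000.));q=((q-[x,y]+.5)*s-.5)
            cv2.line(o,*[tuple(int(k*16) for k in r) for r in q],col,1,cv2.LINE_AA,4)
    cv2.imwrite(n,o)
lugs=box(-13.75,-5.75,84.5,99.5,18,45)+box(38.75,46.75,84.5,99.5,18,45)+box(-70,70,-125,125,0,18)
spine=box(16-15,16-5,92-130,92-36,18+43,18+53)
E
python3 - <<'E'
from ov import *
for n,a in(("top",(195,180,100,70,8)),("side",(225,175,80,70,8))):
    im=cv2.imread(f"pics/{n}0.png");draw(im,n,[(SL,lugs,(0,0,255)),(SL,spine,(255,0,0))],*a,f"pics/ov_{n}.png")
fork=box(-7.5,7.5,-9,9,52,118)+box(-7,7,-12,12,46,52)
for n,a in(("top",(160,215,60,70,8)),("side",(185,145,70,60,8))):
    im=cv2.imread(f"pics/{n}0.png");draw(im,n,[(ST,fork,(0,0,255)),(ST,box(-31,31,-35,35,0,46),(255,0,0))],*a,f"pics/ovs_{n}.png")
print(ray("top",cr(160,215,8,[(160,432)])[0],.123),ray("side",cr(185,145,8,[(163,108)])[0],.123))
E
```

```text
[0.35171875 0.26876326 0.123     ] [0.35241973 0.26905186 0.123     ]
```

View pics/ov_top.png

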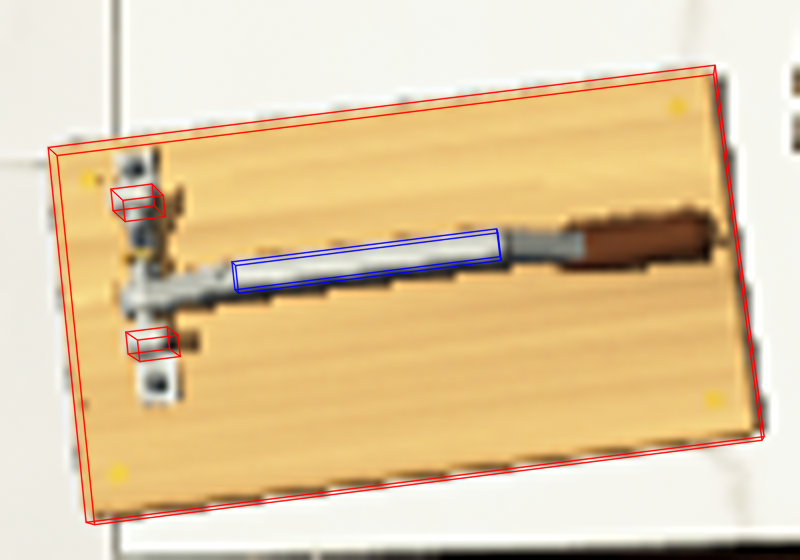

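View pics/ov_side.png

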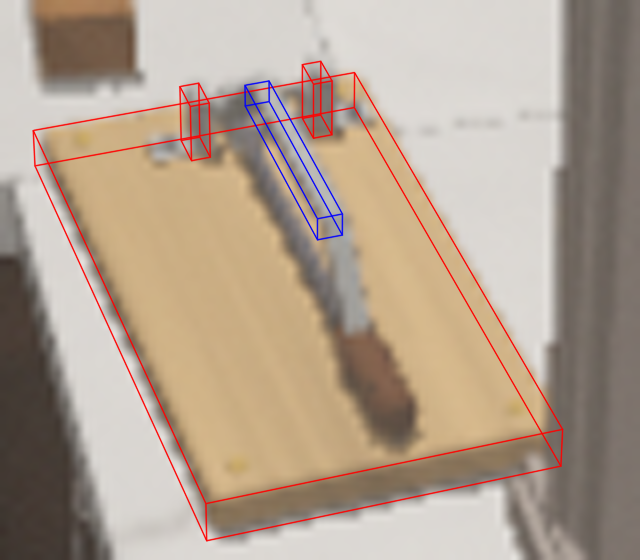

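View pics/ovs_top.png

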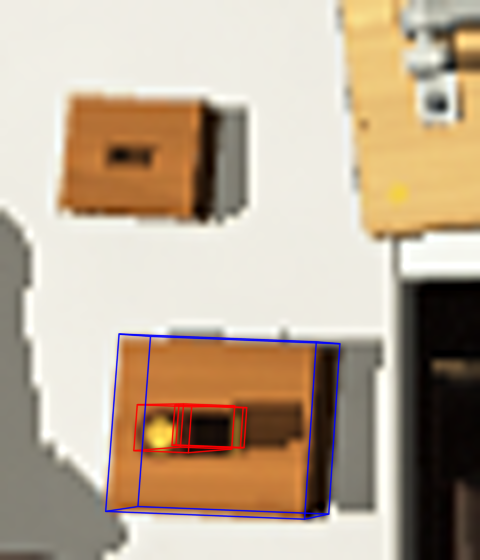

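View pics/ovs_side.png

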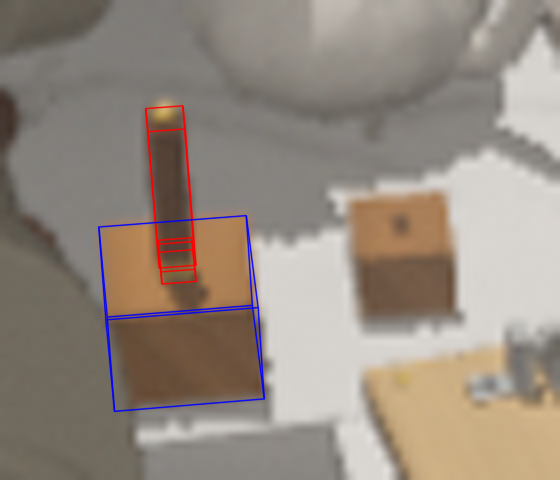

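```bash
cat > pl.py <<'E'
import numpy as np
from workcell import get_state
from scipy.spatial.transform import Rotation as R
def st(full=False):
    s=get_state();q=s["orientation"];M=R.from_quat([q[1],q[2],q[3],q[0]]).as_matrix()
    x=M[:,0];return np.array(s["tcp_pos"]),np.arctan2(x[1],x[0]),M,s
def show():
    p,f,M,s=st();print("t",round(s["clock"],2),"tcp",np.round(p*1000,1),"phi",round(np.degrees(f),2),"tilt",np.round(np.degrees(M[:2,2]),2),"F",np.round(s["wrist_force"],2),"T",np.round(s["ft_torque"],3),"gap",round(s["finger_gap"]*1000,2),"j",np.round(s["joint_pos"],2))
def loc(d,f):  # world delta mm, yaw rad ->tool
    return np.array([d[0]*np.cos(f)+d[1]*np.sin(f),d[0]*np.sin(f)-d[1]*np.cos(f),-d[2]])
def plan(p,f,wps): # wps: (x,y,z mm, phi deg, nrows)
    p=np.array(p,float);f=np.degrees(f)
    for x,y,z,g,n in wps:
        d=(np.array([x,y,z])-p)/n;dg=(g-f)/n
        for k in range(n):
            print(np.round(loc(d,np.radians(f)),1).tolist(),round(-dg,2));f+=dg
        p=np.array([x,y,z])
E
python3 - <<'E'
from pl import *
show();p,f,M,s=st()
plan(p*1000,f,[(420,-200,400,np.degrees(f)+10.5*6,6),(450,-80,390,np.degrees(1.504),2),(440,100,360,86.2,3),(353,268.5,290,86.2,4)])
E
```

```text
t 0.1 tcp [ 226.9 -528.1  403.9] phi 23.25 tilt [-0.03  0.09] F [0.06 0.68 1.17] T [-0.011  0.049 -0.024] gap 85.46 j [-1.3   0.31  0.05  1.3  -0.    1.43]
[51.2, -37.5, 0.7] -10.5
[57.1, -27.6, 0.7] -10.5
[61.2, -16.7, 0.7] -10.5
[63.2, -5.3, 0.7] -10.5
[63.1, 6.3, 0.7] -10.5
[60.9, 17.7, 0.7] -10.5
[60.9, 11.0, 5.0] 0.04
[60.9, 11.0, 5.0] 0.04
[59.6, -7.3, 10.0] -0.01
[59.6, -7.3, 10.0] -0.01
[59.6, -7.3, 10.0] -0.01
[40.6, -24.5, 17.5] 0.0
[40.6, -24.5, 17.5] 0.0
[40.6, -24.5, 17.5] 0.0
[40.6, -24.5, 17.5] 0.0
```

```bash
python3 -m crank '[[51,-37,0,0,0,-10.5,1],[57,-27,0,0,0,-10.5,1],[60,-16,0,0,0,-10.5,1],[61,-5,0,0,0,-10.5,1],[61,6,0,0,0,-10.5,1],[60,17,0,0,0,-10.5,1],[60,11,5,0,0,0,1],[60,11,5,0,0,0,1]]' && python3 -m crank '[[59,-7,10,0,0,0,1],[59,-7,10,0,0,0,1],[59,-7,10,0,0,0,1],[41,-24,12,0,0,0,1],[41,-24,12,0,0,0,1],[41,-24,12,0,0,0,1],[30,-20,5,0,0,0,1],[0,0,0,0,0,0,1]]'
python3 - <<'E'
from pl import *
import cv2
from workcell import *
show()
for n in("side","top"): cv2.imwrite(f"pics/{n}1.png",read_camera(n))
a=cv2.imread("pics/top1.png"); b=cv2.imread("pics/side1.png")
def crop(im,x,y,w,h,s): return cv2.resize(im[y:y+h,x:x+w],None,fx=s,fy=s,interpolation=cv2.INTER_CUBIC)
cv2.imwrite("pics/v1.png",np.hstack([crop(a,140,200,100,110,4),crop(b,160,90,100,110,4)]))
E
```

```text
clock: 1.1
tcp_pos: [0.4463, -0.0879, 0.3943]
orientation: [-0.0, 0.73, 0.684, -0.0]
wrist_force: [0.4, 0.0, 0.2]
finger_gap: 0.0854
clock: 2.1
tcp_pos: [0.3533, 0.2482, 0.3229]
orientation: [-0.0, 0.728, 0.685, -0.001]
wrist_force: [0.1, 0.2, -0.3]
finger_gap: 0.0854
t 2.1 tcp [353.3 248.2 322.9] phi 86.5 tilt [-0.11 -0.04] F [ 0.11  0.18 -0.27] T [-0.006 -0.042 -0.035] gap 85.38 j [ 0.43  0.08 -0.45  1.04  0.    2.06]
```

View pics/v1.png

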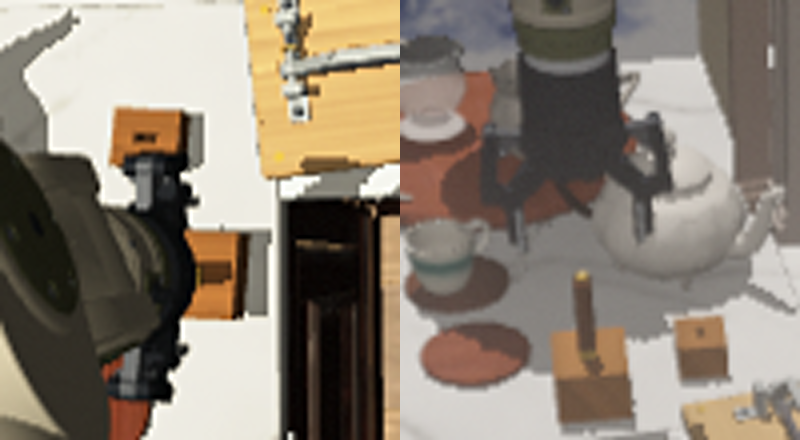

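```bash
python3 - <<'E'
from h import *
t=np.radians(86.5)
for s in(1,-1):
    y=np.array([np.sin(t),-np.cos(t)]);P=np.r_[np.array([.3533,.2482])+s*.050*y,.3229-.16]
    print(s,(proj("side",P)[0]-[160,90])*4+[400,0],(proj("top",P)[0]-[140,200])*4)
E
python3 -m crank '[[11,-1,0,0,0,0,1],[10,-1,10,0,0,0,1],[0,0,28,0,0,0,1],[0,0,28,0,0,0,1],[0,0,20,0,0,0,1],[0,0,6,0,0,0,1],[0,0,0,0,0,0,0],[0,0,0,0,0,0,0]]' 60; python3 -m crank '[[0,0,0,0,0,0,0],[0,0,0,0,0,0,0],[0,0,0,0,0,0,0],[0,0,0,0,0,0,0],[0,0,0,0,0,0,0],[0,0,0,0,0,0,0],[0,0,0,0,0,0,0],[0,0,0,0,0,0,0]]'
python3 - <<'E'
from pl import *
import cv2
from workcell import *
show()
E
```

```text
1 [643.92990708 237.67265782] [181.00219245 192.18161169]
-1 [516.61099542 247.09829102] [170.46437736 352.22483424]
clock: 3.2
tcp_pos: [0.3548, 0.2682, 0.2324]
orientation: [0.0, 0.73, 0.684, 0.001]
wrist_force: [0.8, -0.6, 0.4]
finger_gap: 0.0517
clock: 4.2
tcp_pos: [0.3545, 0.268, 0.2322]
orientation: [0.0, 0.73, 0.684, 0.0]
wrist_force: [-0.9, -0.5, 5.7]
finger_gap: 0.0145
t 4.2 tcp [354.5 268.  232.2] phi 86.25 tilt [0.05 0.02] F [-0.87 -0.53  5.7 ] T [-0.074  0.187 -0.017] gap 14.54 j [ 0.47  0.2  -0.56  0.81 -0.    2.1 ]
```

```bash
python3 - <<'E'
from h import *
from pl import *
SL=[.4996,.1018,.0984]
W=pose(SL,[[.0275,.092,.035]])[0];print(W)
print(pose(SL,[[.027,-.033+.0,.0]]), "stub", pose(SL,[[.016-.0255,.092,.035]]))
p,f,M,s=st()
plan(p*1000,f,[(354.5,268,294,np.degrees(f),2),(W[0]*1000,W[1]*1000-.9,294,90+np.degrees(.0984),4)])
E
```

```text
[0.51792877 0.1960566  0.035     ]
[[0.52971135 0.07161215 0.        ]] stub [[0.48110776 0.19242167 0.035     ]]
[-0.0, 0.0, -30.9] -0.0
[-0.0, 0.0, -30.9] -0.0
[-15.5, 42.0, -0.0] -2.35
[-17.2, 41.3, -0.0] -2.35
[-18.9, 40.6, -0.0] -2.35
[-20.5, 39.7, -0.0] -2.35
```

```bash
python3 -m crank '[[0,0,-20,0,0,0,0],[0,0,-42,0,0,0,0],[-15.5,42,0,0,0,-2.4,0],[-17,41,0,0,0,-2.4,0],[-19,40.5,0,0,0,-2.4,0],[-20.5,40,0,0,0,-2.2,0],[0,0,0,0,0,0,0],[0,0,0,0,0,0,0]]'
python3 - <<'E'
from pl import *
import cv2
from workcell import *
show()
for n in("side","top"): cv2.imwrite(f"pics/{n}2.png",read_camera(n))
show()
a=cv2.imread("pics/top2.png"); b=cv2.imread("pics/side2.png")
def crop(im,x,y,w,h,s): return cv2.resize(im[y:y+h,x:x+w],None,fx=s,fy=s,interpolation=cv2.INTER_CUBIC)
cv2.imwrite("pics/v2.png",np.hstack([crop(a,180,170,50,75,8),crop(b,225,135,50,75,8)]))
E
```

```text
clock: 5.2
tcp_pos: [0.5171, 0.1953, 0.2929]
orientation: [-0.001, 0.672, 0.741, -0.001]
wrist_force: [0.0, 0.4, 0.1]
finger_gap: 0.0143
t 5.2 tcp [517.1 195.3 292.9] phi 95.61 tilt [-0.13 -0.02] F [0.   0.39 0.1 ] T [-0.047  0.038  0.008] gap 14.32 j [ 0.22  0.33 -0.21  1.03  0.    1.69]
t 5.3 tcp [516.6 195.8 293.3] phi 95.69 tilt [-0.09 -0.02] F [-0.3   0.41 -0.85] T [ 0.006 -0.03   0.016] gap 14.05 j [ 0.22  0.33 -0.21  1.03  0.    1.69]
```

View pics/v2.png

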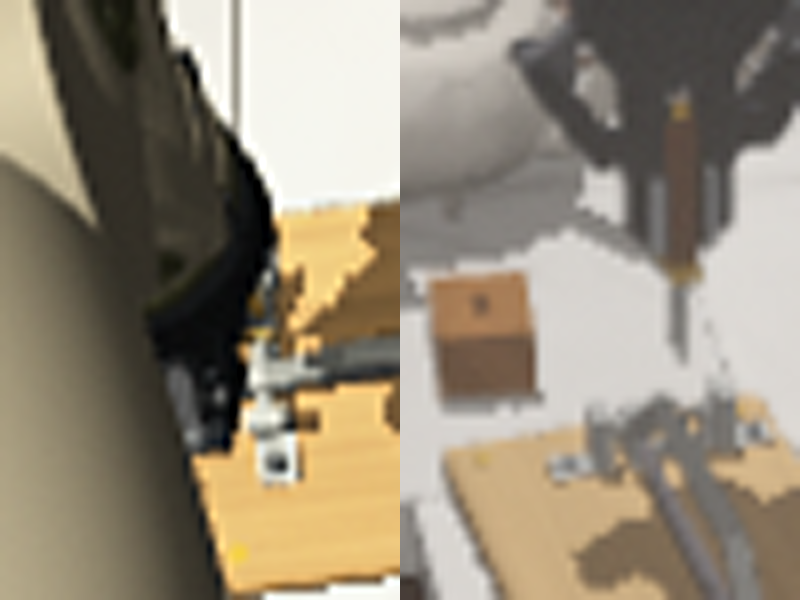

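```bash
python3 - <<'E'
from ov import *
from pl import *
b=cv2.imread("pics/side2.png")
p,f,M,s=st()
F=[p[0],p[1]+.0009,f-np.pi/2]
fork=box(-1.5,1.5,-8.5,8.5,67,107)+box(-7,7,-12,12,107,113)+box(-7.5,7.5,-9,9,113,179)
draw(b,"side",[(F,fork,(0,255,0))],242,135,36,50,16,"pics/o2.png")
draw(cv2.imread("pics/side0.png"),"side",[(SL,lugs,(0,0,255))],240,175,36,24,20,"pics/o3.png")
draw(cv2.imread("pics/top0.png"),"top",[(SL,lugs,(0,0,255))],203,190,28,44,16,"pics/o4.png")
E
```

```text
(no output)
```

View pics/o2.png

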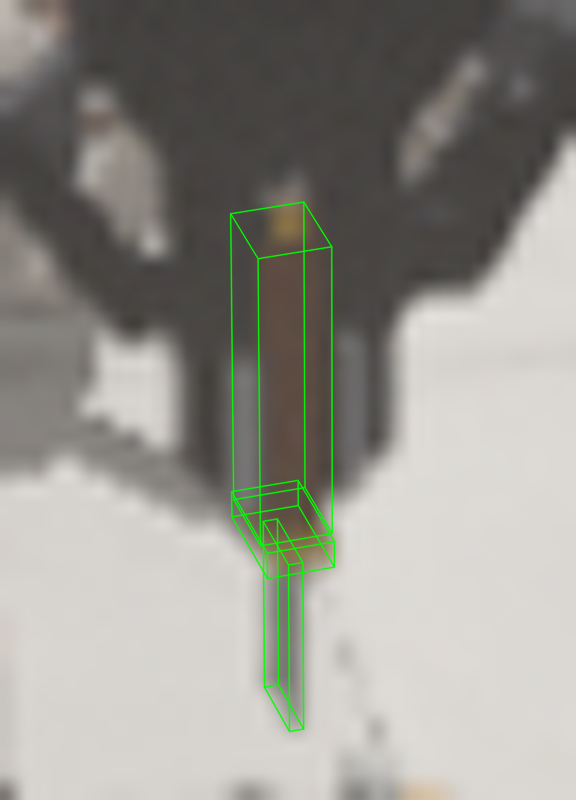

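View pics/o3.png

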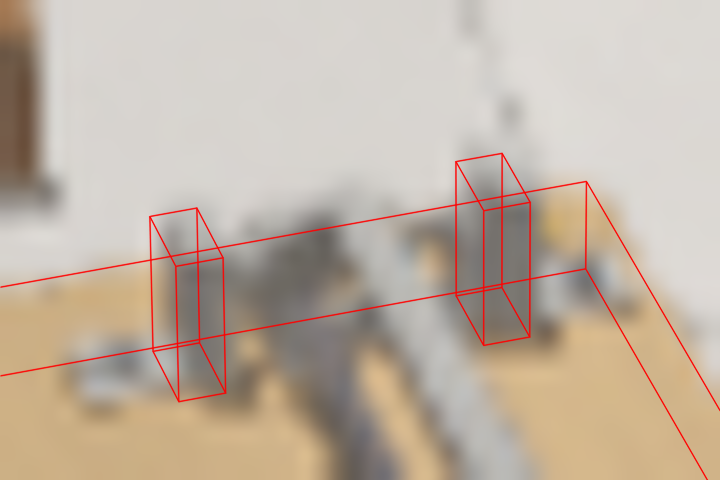

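View pics/o4.png

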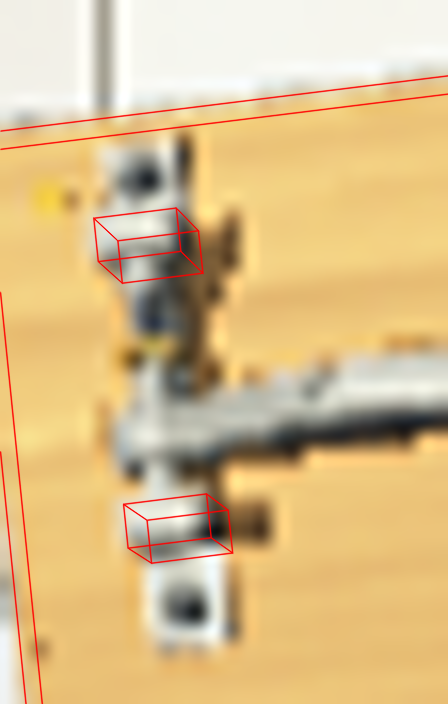

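```bash
python3 -m crank '[[-0.7,1.3,5,0,0,0,0],[0,0,8,0,0,0,0],[0,0,8,0,0,0,0],[0,0,4,0,0,0,0],[0,0,3,0,0,0,0],[0,0,3,0,0,0,0],[0,0,2,0,0,0,0],[0,0,0,0,0,0,0]]'
python3 - <<'E'
from pl import *
import cv2
from workcell import *
show()
b=read_camera("side");cv2.imwrite("pics/side3.png",b)
a=read_camera("top");cv2.imwrite("pics/top3.png",a)
show()
def crop(im,x,y,w,h,s): return cv2.resize(im[y:y+h,x:x+w],None,fx=s,fy=s,interpolation=cv2.INTER_CUBIC)
cv2.imwrite("pics/v3.png",crop(b,238,150,44,50,12))
E
```

```text
clock: 6.3
tcp_pos: [0.5191, 0.1949, 0.2606]
orientation: [-0.0, 0.671, 0.741, -0.0]
wrist_force: [0.6, -0.0, -0.9]
finger_gap: 0.0146
t 6.3 tcp [519.1 194.9 260.6] phi 95.65 tilt [-0.01 -0.01] F [ 0.56 -0.02 -0.87] T [ 0.005 -0.018 -0.022] gap 14.61 j [ 0.21  0.36 -0.26  0.96 -0.    1.69]
t 6.4 tcp [519.2 194.9 260.8] phi 95.65 tilt [ 0.01 -0.  ] F [ 0.37  1.17 -0.89] T [-0.032  0.032 -0.01 ] gap 14.17 j [ 0.21  0.36 -0.26  0.96 -0.    1.69]
```

View pics/v3.png

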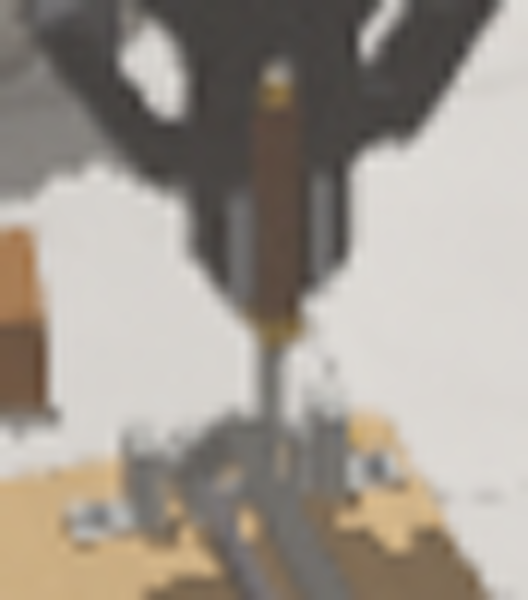

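```bash
python3 -m crank '[[0,-0.5,1.5,0,0,0,0],[0,0,1.5,0,0,0,0],[0,0,1.5,0,0,0,0],[0,0,1.5,0,0,0,0],[0,0,1.5,0,0,0,0],[0,0,1.5,0,0,0,0],[0,0,0,0,0,0,0],[0,0,0,0,0,0,0]]'
python3 - <<'E'
from pl import *
show()
E
```

```text
clock: 7.4
tcp_pos: [0.5186, 0.1948, 0.2516]
orientation: [0.0, 0.671, 0.741, -0.0]
wrist_force: [-0.1, 0.7, -0.5]
finger_gap: 0.0142
t 7.4 tcp [518.6 194.8 251.6] phi 95.65 tilt [-0.   -0.01] F [-0.13  0.74 -0.48] T [ 0.03  -0.015  0.045] gap 14.19 j [ 0.21  0.37 -0.27  0.94 -0.    1.69]
```

```bash
python3 -m crank '[[0,-0.8,0,0,0,0,0],[0,-0.8,0,0,0,0,0],[0,-0.8,0,0,0,0,0],[0,-0.6,0,0,0,0,0],[0,-0.5,0,0,0,0,0],[0,-0.5,0,0,0,0,0],[0,0,0,0,0,0,0],[0,0,0,0,0,0,0]]'
python3 - <<'E'
from pl import *
show()
E
```

```text
clock: 8.4
tcp_pos: [0.5146, 0.1944, 0.2517]
orientation: [0.0, 0.671, 0.741, -0.0]
wrist_force: [0.6, -0.5, -0.9]
finger_gap: 0.0138
t 8.4 tcp [514.6 194.4 251.7] phi 95.65 tilt [-0.   -0.01] F [ 0.56 -0.52 -0.88] T [ 0.06  -0.032  0.019] gap 13.82 j [ 0.22  0.36 -0.28  0.93 -0.    1.69]
```

```bash
python3 -m crank '[[0,-0.5,0,0,0,0,0],[0,-0.5,0,0,0,0,0],[0,-0.5,0,0,0,0,0],[0,-0.5,0,0,0,0,0],[0,0,0,0,0,0,0],[0,0,0,0,0,0,0],[0,0,0,0,0,0,0],[0,0,0,0,0,0,0]]'
python3 - <<'E'
from pl import *
show()
E
```

```text
clock: 9.4
tcp_pos: [0.5126, 0.1942, 0.2517]
orientation: [0.0, 0.671, 0.741, -0.0]
wrist_force: [-0.5, 0.1, -1.5]
finger_gap: 0.0139
t 9.4 tcp [512.6 194.2 251.7] phi 95.65 tilt [-0. -0.] F [-0.51  0.08 -1.48] T [ 0.185 -0.004  0.03 ] gap 13.89 j [ 0.22  0.36 -0.28  0.93 -0.    1.69]
```

```bash
python3 -m crank '[[0,-0.4,0,0,0,0,0],[0,-0.4,0,0,0,0,0],[0,-0.4,0,0,0,0,0],[0,0,0,0,0,0,0],[0,0,0,0,0,0,0],[0,0,0,0,0,0,0],[0,0,0,0,0,0,0],[0,0,0,0,0,0,0]]'
python3 - <<'E'
from pl import *
import cv2
from workcell import *
show()
b=read_camera("side");cv2.imwrite("pics/side4.png",b)
show()
def crop(im,x,y,w,h,s): return cv2.resize(im[y:y+h,x:x+w],None,fx=s,fy=s,interpolation=cv2.INTER_CUBIC)
cv2.imwrite("pics/v4.png",crop(b,238,150,44,50,12))
E
```

```text
clock: 10.4
tcp_pos: [0.5114, 0.1941, 0.2516]
orientation: [0.0, 0.671, 0.741, -0.0]
wrist_force: [0.1, 0.8, -0.5]
finger_gap: 0.0143
t 10.4 tcp [511.4 194.1 251.6] phi 95.65 tilt [-0. -0.] F [ 0.08  0.84 -0.49] T [ 0.291 -0.111  0.02 ] gap 14.33 j [ 0.22  0.35 -0.29  0.93 -0.    1.69]
t 10.45 tcp [511.4 194.1 251.7] phi 95.65 tilt [ 0. -0.] F [ 0.34  0.42 -1.17] T [ 0.28  -0.088 -0.001] gap 14.08 j [ 0.22  0.35 -0.29  0.93 -0.    1.69]
```

View pics/v4.png

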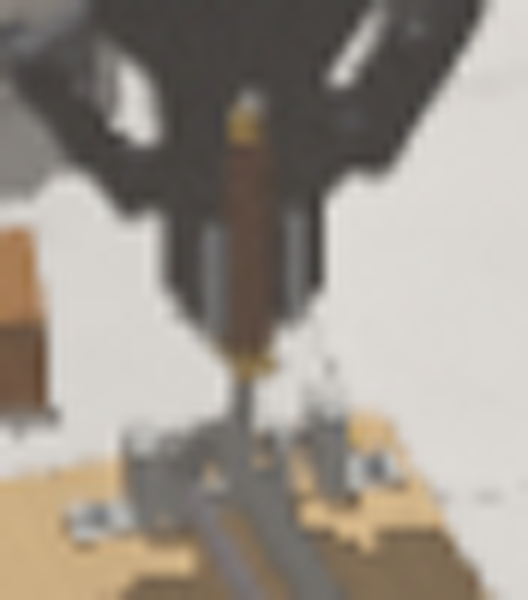

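```bash
python3 - <<'E'
from pl import *
import cv2
from workcell import *
a=read_camera("top");cv2.imwrite("pics/top4.png",a)
def crop(im,x,y,w,h,s): return cv2.resize(im[y:y+h,x:x+w],None,fx=s,fy=s,interpolation=cv2.INTER_CUBIC)
cv2.imwrite("pics/v5.png",np.vstack([crop(a,195,180,100,60,6),crop(cv2.imread("pics/top3.png"),195,180,100,40,6)]))
b=cv2.imread("pics/side4.png");c=cv2.imread("pics/side0.png");d=cv2.imread("pics/side3.png")
cv2.imwrite("pics/v6.png",np.hstack([crop(i,238,170,44,60,6) for i in(c,d,b)]))
show()
E
```

```text
t 10.5 tcp [511.4 194.1 251.7] phi 95.65 tilt [ 0. -0.] F [ 0.19  1.23 -0.81] T [ 0.301 -0.06  -0.02 ] gap 14.1 j [ 0.22  0.35 -0.29  0.93 -0.    1.69]
```

View pics/v5.png

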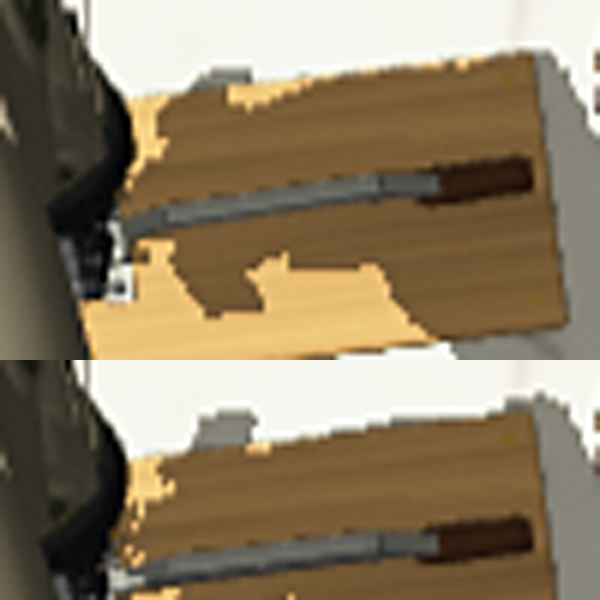

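View pics/v6.png

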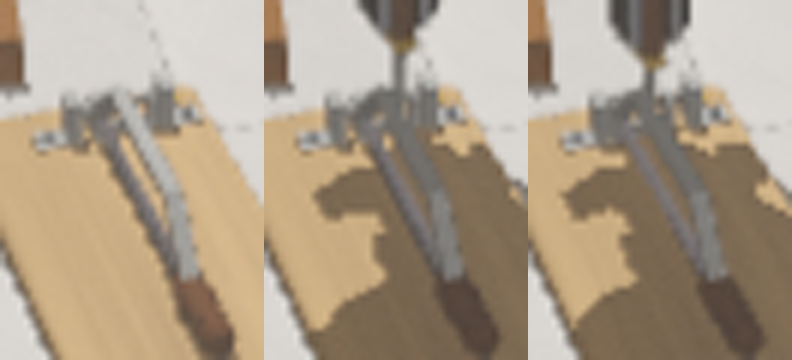

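```bash
python3 - <<'E'
from ov import *
from pl import *
b=cv2.imread("pics/side4.png")
p,f,M,s=st()
z=p[2]*1000-186.2
def fk(p,z):return box(-1.5,1.5,-8.5,-4,z-40,z-22)+box(-1.5,1.5,4,8.5,z-40,z-22)+box(-7,7,-12,12,z,z+6)+box(-7.5,7.5,-9,9,z+6,z+72)
hub=box(-5+11,-5+29-18+18,83,101,18+4,18+26) 
pin=box(16+6,16+17,89.5,94.5,32.5,37.5);cheek=box(16+17,16+22,87,97,18,44);blk=box(16-21,16-5,83,101,18,44)
F=[p[0],p[1]+.0009,f-np.pi/2]
it=[(SL,lugs,(0,0,255)),(SL,pin+cheek+blk,(255,0,0)),(F,fk(p,z),(0,255,0))]
draw(b,"side",it,242,140,36,50,16,"pics/o5.png")
F=[.5192,.1949+.0009,f-np.pi/2];z=260.7-186.2
it[2]=(F,fk(p,z),(0,255,0))
draw(cv2.imread("pics/side3.png"),"side",it,242,140,36,50,16,"pics/o6.png")
cv2.imwrite("pics/o56.png",np.hstack([cv2.imread("pics/o6.png")[150:],cv2.imread("pics/o5.png")[150:]])[:, :1152])
cv2.imwrite("pics/o56.png",cv2.resize(cv2.imread("pics/o56.png"),(800,451)))
cv2.imwrite("pics/o7.png",cv2.resize(b[165:200,242:278],None,fx=16,fy=16,interpolation=cv2.INTER_CUBIC))
E
```

```text
(no output)
```

View pics/o56.png

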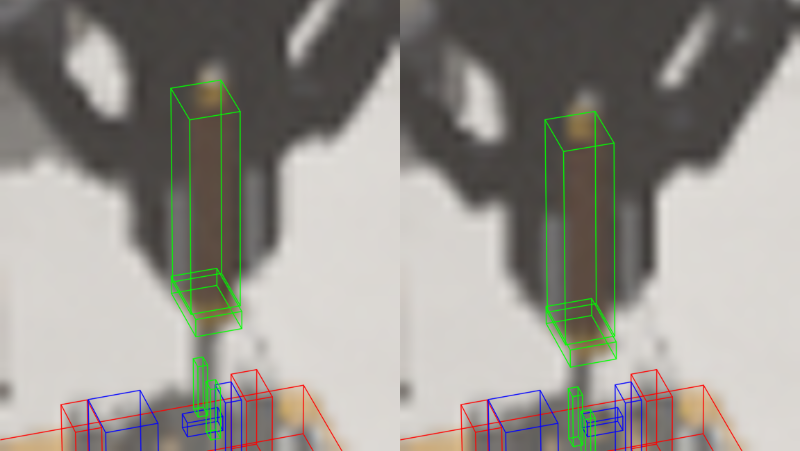

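View pics/o7.png

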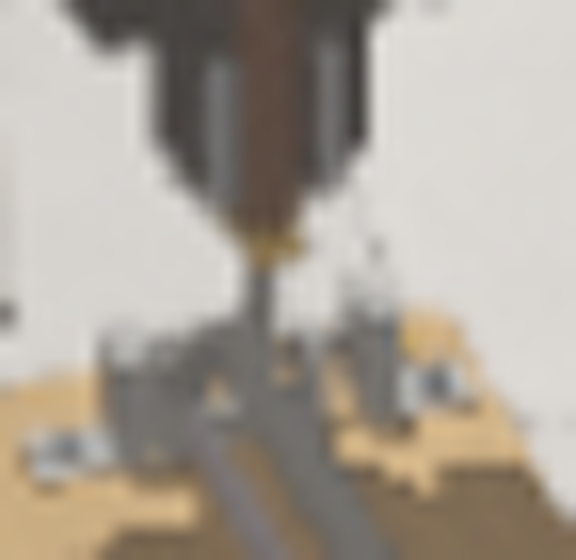

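```bash
python3 -m crank '[[0.4,0,0,0,0,0,0],[0.4,0,0,0,0,0,0],[0,-0.4,0,0,0,0,0],[0,-0.4,0,0,0,0,0],[0,-0.4,0,0,0,0,0],[0,0,0,0,0,0,0],[0,0,0,0,0,0,0],[0,0,0,0,0,0,0]]'
python3 - <<'E'
from pl import *
show()
E
```

```text
clock: 11.5
tcp_pos: [0.5102, 0.1948, 0.2517]
orientation: [0.0, 0.671, 0.741, -0.0]
wrist_force: [-0.2, -0.6, -0.5]
finger_gap: 0.0139
t 11.5 tcp [510.2 194.8 251.7] phi 95.65 tilt [ 0.   -0.01] F [-0.22 -0.58 -0.53] T [-0.033 -0.101 -0.015] gap 13.94 j [ 0.22  0.35 -0.29  0.93 -0.    1.69]
```

```bash
python3 -m crank '[[0.2,-0.4,0,0,0,0,0],[0,-0.4,0,0,0,0,0],[0,-0.4,0,0,0,0,0],[0,0,0,0,0,0,0],[0,0,0,0,0,0,0],[0,0,0,0,0,0,0],[0,0,0,0,0,0,0],[0,0,0,0,0,0,0]]'
python3 - <<'E'
from pl import *
show()
E
```

```text
clock: 12.5
tcp_pos: [0.5091, 0.1949, 0.2518]
orientation: [0.0, 0.671, 0.741, 0.0]
wrist_force: [2.7, -0.3, 0.4]
finger_gap: 0.0143
t 12.5 tcp [509.1 194.9 251.8] phi 95.65 tilt [ 0.03 -0.  ] F [ 2.68 -0.28  0.38] T [ 0.035 -0.861  0.017] gap 14.28 j [ 0.22  0.35 -0.29  0.93 -0.    1.69]
```

```bash
python3 -m crank '[[0,-0.4,0,0,0,0,0],[0,-0.4,0,0,0,0,0],[0,-0.2,0,0,0,0,0],[0,0,0,0,0,0,0],[0,0,0,0,0,0,0],[0,0,0,0,0,0,0],[0,0,0,0,0,0,0],[0,0,0,0,0,0,0]]'
python3 - <<'E'
from pl import *
import cv2
from workcell import *
show()
b=read_camera("side");cv2.imwrite("pics/side5.png",b)
show()
cv2.imwrite("pics/o8.png",cv2.resize(b[160:200,242:278],None,fx=14,fy=14,interpolation=cv2.INTER_CUBIC))
E
```

```text
clock: 13.5
tcp_pos: [0.508, 0.1947, 0.2517]
orientation: [0.0, 0.671, 0.741, -0.0]
wrist_force: [3.9, 0.6, -0.7]
finger_gap: 0.014
t 13.5 tcp [508.  194.7 251.7] phi 95.65 tilt [ 0.   -0.01] F [ 3.87  0.64 -0.69] T [-0.036 -1.002  0.043] gap 14.0 j [ 0.22  0.35 -0.3   0.93 -0.    1.69]
t 13.55 tcp [508.  194.8 251.7] phi 95.65 tilt [ 0. -0.] F [ 4.43 -0.31 -0.15] T [-0.05  -0.957  0.024] gap 14.38 j [ 0.22  0.35 -0.3   0.93 -0.    1.69]
```

View pics/o8.png

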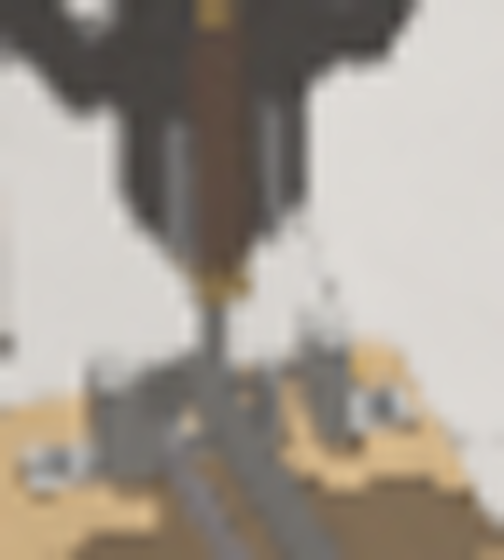

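```bash
python3 -m crank '[[0,-0.4,0,0,0,0,0],[0,-0.4,0,0,0,0,0],[0,-0.4,0,0,0,0,0],[0,-0.4,0,0,0,0,0],[0,-0.4,0,0,0,0,0],[0,0,0,0,0,0,0],[0,0,0,0,0,0,0],[0,0,0,0,0,0,0]]'
python3 - <<'E'
from pl import *
show()
E
```

```text
clock: 14.55
tcp_pos: [0.506, 0.1946, 0.2517]
orientation: [0.0, 0.671, 0.741, -0.0]
wrist_force: [5.1, -0.4, -1.8]
finger_gap: 0.0142
t 14.55 tcp [506.  194.6 251.7] phi 95.65 tilt [ 0.01 -0.01] F [ 5.13 -0.4  -1.84] T [-0.214 -1.205  0.027] gap 14.22 j [ 0.22  0.35 -0.3   0.92 -0.    1.69]
```

```bash
python3 -m crank '[[-0.5,-0.4,0,0,0,0,0],[-0.5,-0.4,0,0,0,0,0],[-0.5,-0.2,0,0,0,0,0],[-0.5,0,0,0,0,0,0],[-0.5,0,0,0,0,0,0],[-0.5,0,0,0,0,0,0],[0,0,0,0,0,0,0],[0,0,0,0,0,0,0]]'
python3 - <<'E'
from pl import *
show()
E
```

```text
clock: 15.55
tcp_pos: [0.5053, 0.1921, 0.2518]
orientation: [-0.001, 0.671, 0.741, 0.001]
wrist_force: [5.2, 2.8, -1.4]
finger_gap: 0.0143
t 15.55 tcp [505.3 192.1 251.8] phi 95.68 tilt [0.02 0.13] F [ 5.23  2.75 -1.36] T [ 0.762 -1.213 -0.014] gap 14.3 j [ 0.21  0.34 -0.3   0.92  0.    1.69]
```

```bash
python3 -m crank '[[0.4,-0.3,0,0,0,0,0],[0.3,-0.2,0,0,0,0,0],[0,0,0,0,0,0,0],[0,0,0,0,0,0,0],[0,0,0,0,0,0,0],[0,0,0,0,0,0,0],[0,0,0,0,0,0,0],[0,0,0,0,0,0,0]]'
python3 - <<'E'
from pl import *
show()
E
```

```text
clock: 16.55
tcp_pos: [0.5049, 0.1925, 0.2518]
orientation: [-0.0, 0.671, 0.741, 0.001]
wrist_force: [5.1, 0.7, -1.6]
finger_gap: 0.0139
t 16.55 tcp [504.9 192.5 251.8] phi 95.66 tilt [0.03 0.07] F [ 5.06  0.73 -1.62] T [ 0.365 -1.333 -0.028] gap 13.94 j [ 0.22  0.34 -0.31  0.92  0.    1.69]
```

```bash
python3 -m crank '[[-0.5,-0.1,0,0,0,0,0],[-0.5,-0.1,0,0,0,0,0],[-0.7,0,0,0,0,1.5,0],[-0.7,0,0,0,0,1.5,0],[-0.7,0,0,0,0,1.5,0],[-0.7,0,0,0,0,1.5,0],[0,0,0,0,0,0,0],[0,0,0,0,0,0,0]]'
python3 - <<'E'
from pl import *
import cv2
from workcell import *
show()
b=read_camera("side");cv2.imwrite("pics/side6.png",b)
a=read_camera("top");cv2.imwrite("pics/top6.png",a)
show()
def crop(im,x,y,w,h,s): return cv2.resize(im[y:y+h,x:x+w],None,fx=s,fy=s,interpolation=cv2.INTER_CUBIC)
cv2.imwrite("pics/v7.png",np.hstack([crop(b,238,160,44,70,8),crop(a,205,185,40,70,8)]))
E
```

```text
clock: 17.55
tcp_pos: [0.5051, 0.1893, 0.2519]
orientation: [-0.001, 0.709, 0.705, 0.002]
wrist_force: [5.5, 4.4, -1.9]
finger_gap: 0.0143
t 17.55 tcp [505.1 189.3 251.9] phi 89.69 tilt [0.06 0.19] F [ 5.52  4.43 -1.89] T [ 1.141 -1.362 -0.044] gap 14.35 j [ 0.21  0.34 -0.31  0.92  0.    1.79]
t 17.65 tcp [505.1 189.3 251.9] phi 89.69 tilt [0.06 0.19] F [ 4.59  4.65 -0.44] T [ 1.131 -1.345 -0.04 ] gap 14.1 j [ 0.21  0.34 -0.31  0.92  0.    1.79]
```

View pics/v7.png

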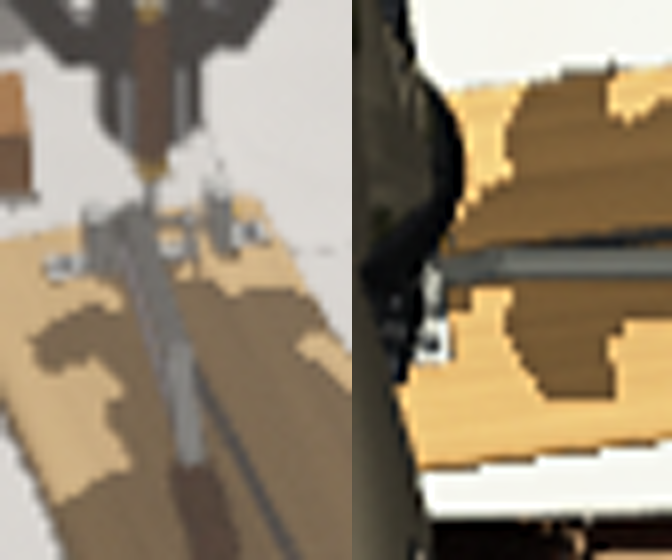

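```bash
python3 - <<'E'
from ov import *
def bowp(th,dx=-.75):  # pivot stub at slicer; bow pose in world
    # pivot slicer coords
    piv=np.array([16-23+dx,92.])
    t=np.radians(-th);R2=np.array([[np.cos(t),-np.sin(t)],[np.sin(t),np.cos(t)]])
    o=piv+R2@np.array([23.,0])
    w=pose(SL,[[o[0]/1000,o[1]/1000,0]])[0]
    return [w[0],w[1],SL[2]+t]
bow=box(17,22,-5,5,18,44)+box(-21,-5,-9,9,18,44)+box(-15,-5,-130,-36,61,71)+box(-20,0,-208,-150,18,38)
for th,n in((0,'a'),(4,'b'),(8,'c')):
    for cam,a in(("side",(238,160,60,80,7)),("top",(200,180,95,60,4))):
        draw(cv2.imread(f"pics/{cam}6.png"),cam,[(SL,lugs,(0,0,255)),(bowp(th),bow,(0,255,0))],*a,f"pics/w_{cam}{n}.png")
S=np.hstack([cv2.imread(f"pics/w_side{n}.png")[:,:400] for n in'bc']);cv2.imwrite("pics/ws.png",S)
S=np.vstack([cv2.imread(f"pics/w_top{n}.png") for n in'bc']);cv2.imwrite("pics/wt.png",S)
E
```

```text
(no output)
```

View pics/ws.png

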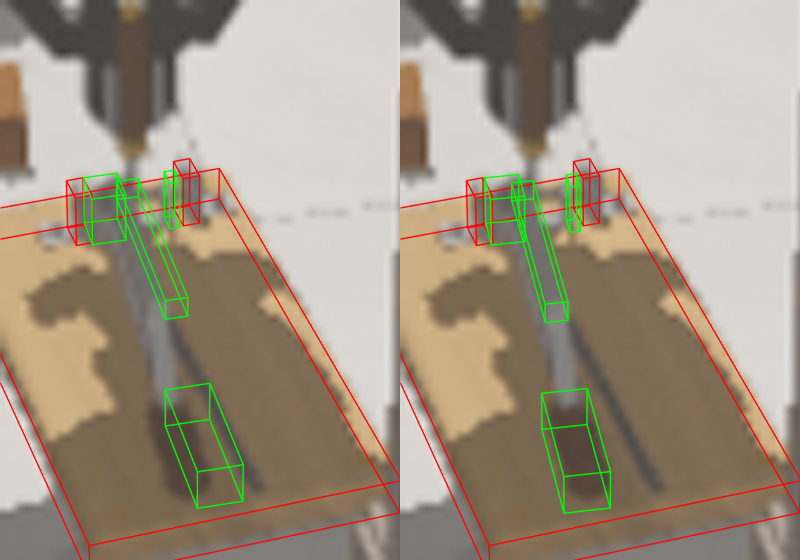

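View pics/wt.png

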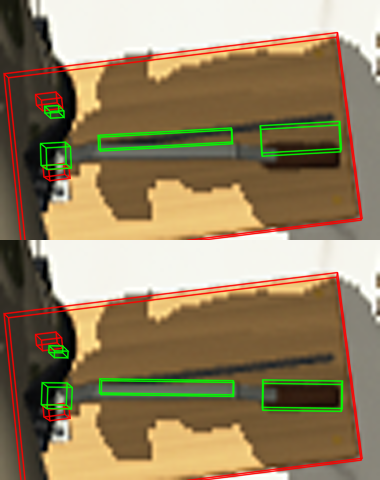

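```bash
python3 -m crank '[[-0.7,0,0,0,0,1.7,0],[-0.7,0,0,0,0,1.7,0],[-0.7,0,0,0,0,1.7,0],[-0.7,0,0,0,0,1.7,0],[-0.7,0,0,0,0,1.7,0],[-0.7,0,0,0,0,1.7,0],[-0.7,0,0,0,0,1.7,0],[0,0,0,0,0,0,0]]'
cat > bw.py <<'E'
from ov import *
def bowp(th,dx=-.75,dy=0,r=23):
    piv=np.array([16-r+dx,92.+dy]);t=np.radians(-th);R2=np.array([[np.cos(t),-np.sin(t)],[np.sin(t),np.cos(t)]])
    o=piv+R2@np.array([r,0.]);w=pose(SL,[[o[0]/1000,o[1]/1000,0]])[0];return [w[0],w[1],SL[2]+t]
bow=box(17,22,-5,5,18,44)+box(-21,-5,-9,9,18,44)+box(-15,-5,-130,-36,61,71)+box(-20,0,-208,-150,18,38)+box(-25.5,-21,-2.2,2.2,33,37)
def snap(k):
    from workcell import read_camera
    for n in C: cv2.imwrite(f"pics/{n}{k}.png",read_camera(n))
def view(k,bp,out):
    draw(cv2.imread(f"pics/side{k}.png"),"side",[(SL,lugs,(0,0,255)),(bp,bow,(0,255,0))],235,160,62,80,7,"pics/_a.png")
    draw(cv2.imread(f"pics/top{k}.png"),"top",[(SL,lugs,(0,0,255)),(bp,bow,(0,255,0))],200,180,90,140,4,"pics/_b.png")
    cv2.imwrite(out,np.hstack([cv2.imread("pics/_a.png"),cv2.imread("pics/_b.png")]))
E
python3 - <<'E'
from pl import *
from bw import *
show();snap(7);show();view(7,bowp(20),"pics/v8.png")
E
```

```text
clock: 18.65
tcp_pos: [0.5051, 0.1843, 0.2521]
orientation: [-0.0, 0.778, 0.628, 0.002]
wrist_force: [6.1, 3.4, -1.1]
finger_gap: 0.0144
t 18.65 tcp [505.1 184.3 252.1] phi 77.77 tilt [0.14 0.17] F [ 6.11  3.4  -1.06] T [ 0.938 -1.652 -0.045] gap 14.38 j [ 0.2   0.34 -0.31  0.92  0.    1.98]
t 18.75 tcp [505.1 184.3 252.1] phi 77.78 tilt [0.14 0.16] F [ 7.29  3.64 -1.44] T [ 0.911 -1.679 -0.027] gap 14.12 j [ 0.2   0.34 -0.31  0.92  0.    1.98]
```

View pics/v8.png

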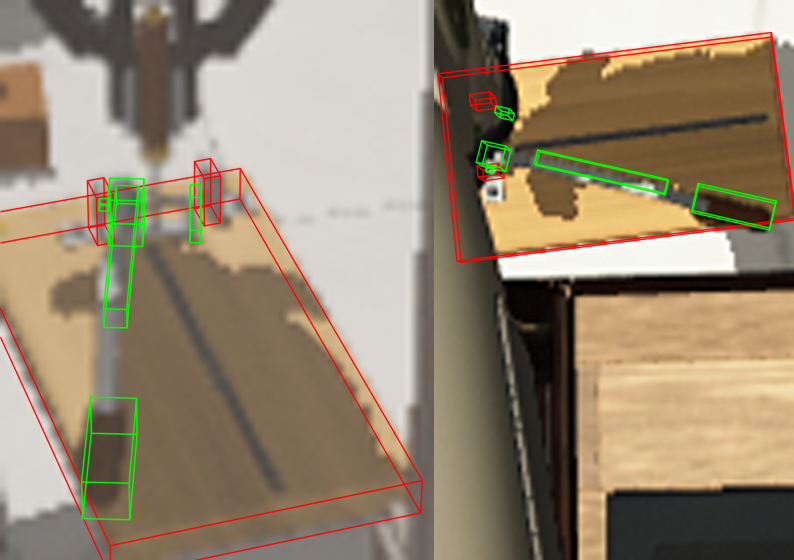

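```bash
python3 -m crank '[[0.6,1,0,0,0,1.5,0],[0.4,2,0,0,0,1.5,0],[0,2,0,0,0,0,0],[0,2,0,0,0,0,0],[0,2,0,0,0,0,0],[0,2,0,0,0,0,0],[0,1,0,0,0,0,0],[0,0,0,0,0,0,0]]'
python3 - <<'E'
from pl import *
show()
E
```

```text
clock: 19.75
tcp_pos: [0.5158, 0.1811, 0.2513]
orientation: [0.0, 0.795, 0.607, -0.001]
wrist_force: [-0.1, 1.3, -0.4]
finger_gap: 0.0142
t 19.75 tcp [515.8 181.1 251.3] phi 74.74 tilt [-0.07 -0.06] F [-0.06  1.34 -0.43] T [ 0.071 -0.043  0.043] gap 14.23 j [ 0.19  0.35 -0.29  0.93 -0.    2.03]
```

```bash
python3 -m crank '[[0,1.5,0,0,0,0,0],[0,1.5,0,0,0,0,0],[0,1.5,0,0,0,0,0],[0,1.5,0,0,0,0,0],[0,1.5,0,0,0,0,0],[0,1.5,0,0,0,0,0],[0,0,0,0,0,0,0],[0,0,0,0,0,0,0]]'
python3 - <<'E'
from pl import *
show()
E
python3 -m crank '[[0,1,0,0,0,0,0],[0,1,0,0,0,0,0],[0,1,0,0,0,0,0],[0,1,0,0,0,0,0],[0,0,0,0,0,0,0],[0,0,0,0,0,0,0],[0,0,0,0,0,0,0],[0,0,0,0,0,0,0]]'
python3 - <<'E'
from pl import *
from bw import *
show();snap(8);view(8,bowp(21,8),"pics/v9.png")
E
```

```text
clock: 20.75
tcp_pos: [0.5249, 0.1791, 0.2517]
orientation: [0.0, 0.795, 0.607, 0.0]
wrist_force: [-0.6, 0.4, -0.7]
finger_gap: 0.0146
t 20.75 tcp [524.9 179.1 251.7] phi 74.75 tilt [ 0.02 -0.  ] F [-0.56  0.42 -0.69] T [-0.057  0.021  0.036] gap 14.63 j [ 0.18  0.37 -0.27  0.94 -0.    2.02]
clock: 21.75
tcp_pos: [0.5287, 0.178, 0.2517]
orientation: [0.0, 0.795, 0.607, 0.0]
wrist_force: [-0.6, -0.5, -1.7]
finger_gap: 0.0144
t 21.75 tcp [528.7 178.  251.7] phi 74.75 tilt [ 0.01 -0.  ] F [-0.63 -0.47 -1.71] T [-0.092  0.046 -0.062] gap 14.42 j [ 0.18  0.37 -0.26  0.94 -0.    2.02]
```

View pics/v9.png

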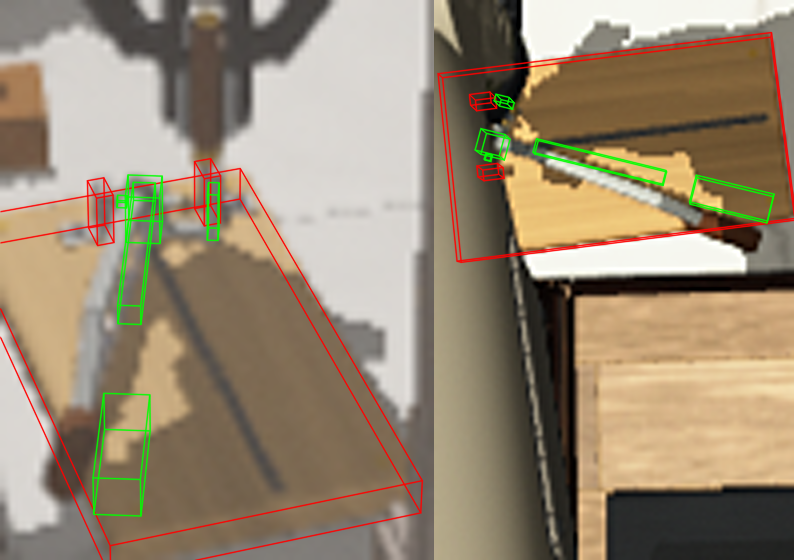

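```bash
python3 - <<'E'
import cv2,numpy as np
a=cv2.imread("pics/top8.png");b=cv2.imread("pics/side8.png")
def crop(im,x,y,w,h,s): return cv2.resize(im[y:y+h,x:x+w],None,fx=s,fy=s,interpolation=cv2.INTER_CUBIC)
cv2.imwrite("pics/e1.png",crop(a,205,195,85,60,9));cv2.imwrite("pics/e2.png",crop(b,235,175,50,65,9))
E
```

```text
(no output)
```

View pics/e1.png

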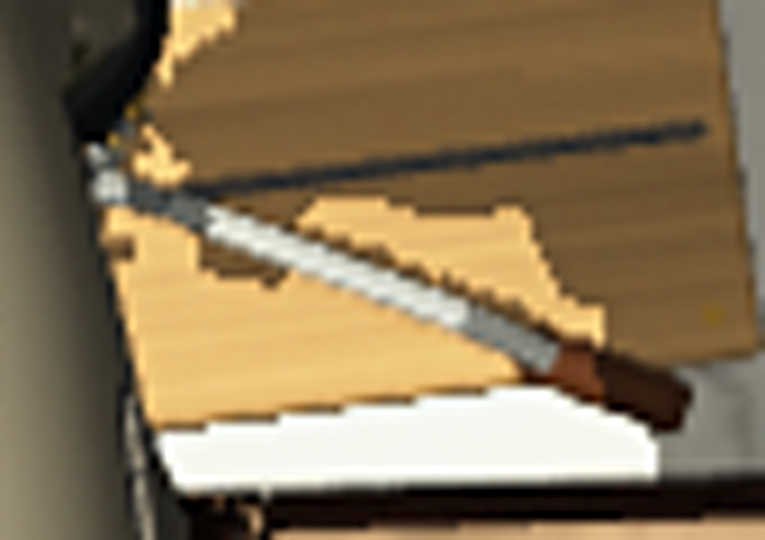

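View pics/e2.png

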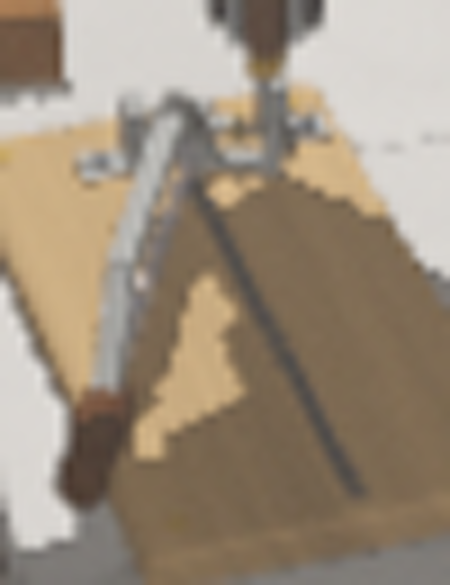

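```bash
python3 - <<'E'
from bw import *
from pl import *
L=np.array([[-.010,-.036,.071],[-.010,-.130,.071],[-.010,-.208,.028]])
uv=cr(205,195,9,[(213,222),(463,312),(682,408)])
S=cr(235,175,9,[(178,105),(118,262)])
P,r=fit([("top",uv,L)],[.5,.17,-.4]);print(P,np.degrees(P[2]),r.tolist())
P2,r=fit([("top",uv,L),("side",S,L[:2])],[.5,.17,-.4]);print(P2,np.degrees(P2[2]),r.tolist())
def tosl(w):
    c,s=np.cos(SL[2]),np.sin(SL[2]);d=w[:2]-np.array(SL[:2]);return np.array([c*d[0]+s*d[1],-s*d[0]+c*d[1]])*1000
for q in(P,P2):
    print("origin",tosl(pose(q,[[0,0,0]])[0]),"stub",tosl(pose(q,[[-.0255,0,0]])[0]),"end",tosl(pose(q,[[-.01,-.208,0]])[0]),"150",tosl(pose(q,[[0,-.15,0]])[0]),"tip",tosl(pose(q,[[.028,0,0]])[0]),"cheek+y",tosl(pose(q,[[.022,.005,0]])[0]))
    print("fork tip in bow", np.round([(np.cos(q[2])*(.5287-q[0])+np.sin(q[2])*(.1789-q[1])),(-np.sin(q[2])*(.5287-q[0])+np.cos(q[2])*(.1789-q[1]))],4))
view(8,P,"pics/v10.png")
E
```

```text
[ 0.50925919  0.18530582 -0.36852727] -21.11505740312994 [[-3.500890572608398, -0.6491866849176233], [0.1330503013716111, 0.5021255985743096], [1.6673097735753117, 0.07546512631770952]]
[ 0.5128401   0.18312939 -0.39171197] -22.44344271037107 [[-2.9234172414450086, -1.6851873957834016], [0.42712661783690464, 0.18527441716952353], [1.7348598323772535, 0.3532067448942655], [-0.5752806453296841, -0.16671555814471617], [0.06881943339411123, -0.2668547368462555]]
origin [17.81618752 82.15293714] stub [-4.95418214 93.6316246 ] end [-84.74344728 -99.08039674] 150 [-49.7055034  -51.79041378] tip [42.81894636 69.54888817] cheek+y [39.71193535 76.71453417]
fork tip in bow [0.0204 0.001 ]
origin [21.16595336 79.63524465] stub [-1.33219063 91.63872401] end [-85.56758179 -99.17178114] 150 [-49.44274874 -52.70677886] tip [45.86979775 66.45495359] cheek+y [42.92974022 73.69070246]
fork tip in bow [0.0163 0.0021]
```

View pics/v10.png

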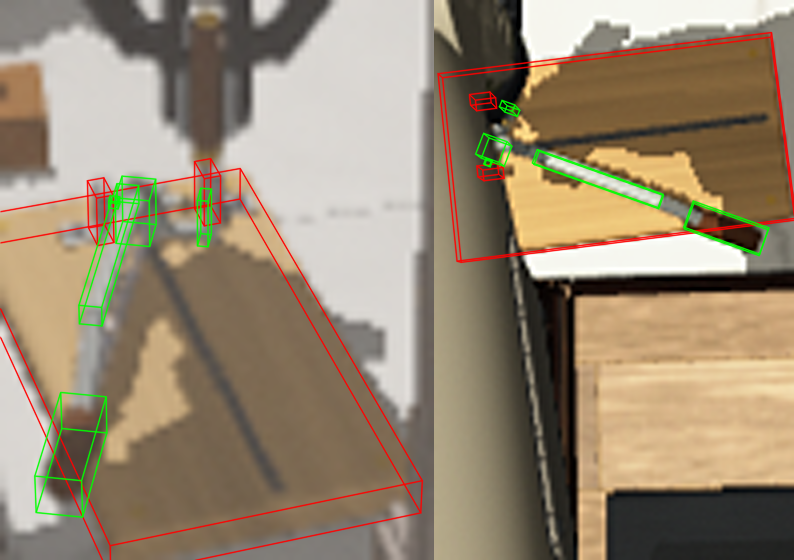

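```bash
cat > bf.py <<'E'
from bw import *
def tosl(w):
    c,s=np.cos(SL[2]),np.sin(SL[2]);d=w[:2]-np.array(SL[:2]);return np.array([c*d[0]+s*d[1],-s*d[0]+c*d[1]])*1000
def rep(q):
    for n,p in(("origin",(0,0)),("stub",(-25.5,0)),("tip",(28,0)),("cheek",(22,5)),("grip",(-10,-83)),("h150",(0,-150)),("end",(-10,-208))):
        w=pose(q,[[p[0]/1000,p[1]/1000,0]])[0];print(n,np.round(tosl(w),1),np.round(w[:2]*1000,1))
E
python3 - <<'E'
from bf import *
end=np.array([-.010,-.130,.071]);hb=np.array([-.010,-.150,.038])
Te=cr(205,195,9,[(463,312),(682,408),(560,355)]);Tl=cr(205,195,9,[(213,222)])[0]
Se=cr(235,175,9,[(118,262)])
def f(p):
    a=proj("top",pose(p,np.array([end,[-.010,-.208,.028]])))-Te[:2]
    b=proj("side",pose(p,end))-Se
    q=proj("top",pose(p,np.array([[-.01,-.06,.071],end])));d=q[1]-q[0];nn=np.array([-d[1],d[0]])/np.hypot(*d)
    return np.r_[a.ravel(),b.ravel(),(Tl-q[0])@nn*2]
r=least_squares(f,[.51,.18,-.38]);P=r.x;print(P,np.degrees(P[2]),np.round(r.fun,2));rep(P);view(8,P,"pics/v11.png")
E
```

```text
[ 0.51224364  0.18616957 -0.38453112] -22.0320101478337 [-0.51  0.13  0.9   0.11 -0.01 -0.78  0.09]
origin [20.9 82.7] [512.2 186.2]
stub [-1.7 94.6] [488.6 195.7]
tip [45.7 69.7] [538.2 175.7]
cheek [42.7 76.9] [534.5 182.6]
grip [-26.5  13.9] [471.8 113. ]
h150 [-48.8 -50.1] [456.   47.1]
end [-84.6 -96.8] [424.9  -2.9]
```

View pics/v11.png

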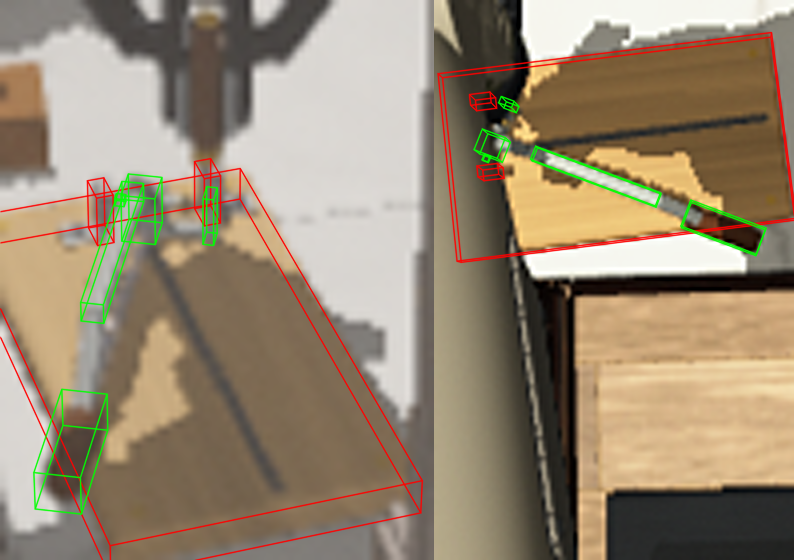

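```bash
python3 -m crank '[[0,-1.5,0,0,0,0,0],[0,0,-3,0,0,0,0],[0,0,-5,0,0,0,0],[0,0,-8,0,0,0,0],[0,0,-10,0,0,0,0],[0,0,-10,0,0,0,0],[0,0,-10,0,0,0,0],[0,0,0,0,0,0,0]]'
python3 - <<'E'
from pl import *
from bf import *
show();snap(9)
p,f,M,s=st()
z=p[2]*1000-186.2
def fk(z):return box(-1.5,1.5,-8.5,8.5,z-40,z)+box(-7,7,-12,12,z,z+6)+box(-7.5,7.5,-9,9,z+6,z+72)
draw(cv2.imread("pics/side9.png"),"side",[([p[0],p[1]+.0009,f-np.pi/2],fk(z),(0,255,0))],235,130,62,74,8,"pics/v12.png")
plan(p*1000,f,[(354.5,268,p[2]*1000,86.2,5)])
E
```

```text
clock: 22.85
tcp_pos: [0.5277, 0.1784, 0.2989]
orientation: [0.001, 0.795, 0.607, 0.001]
wrist_force: [0.8, 0.4, -1.2]
finger_gap: 0.0143
t 22.85 tcp [527.7 178.4 298.9] phi 74.75 tilt [0.12 0.02] F [ 0.8   0.41 -1.17] T [ 0.004 -0.05   0.04 ] gap 14.32 j [ 0.18  0.33 -0.19  1.04 -0.    2.02]
[8.2, -38.0, -0.0] -2.29
[9.7, -37.7, -0.0] -2.29
[11.2, -37.3, -0.0] -2.29
[12.7, -36.8, -0.0] -2.29
[14.2, -36.2, -0.0] -2.29
```

View pics/v12.png

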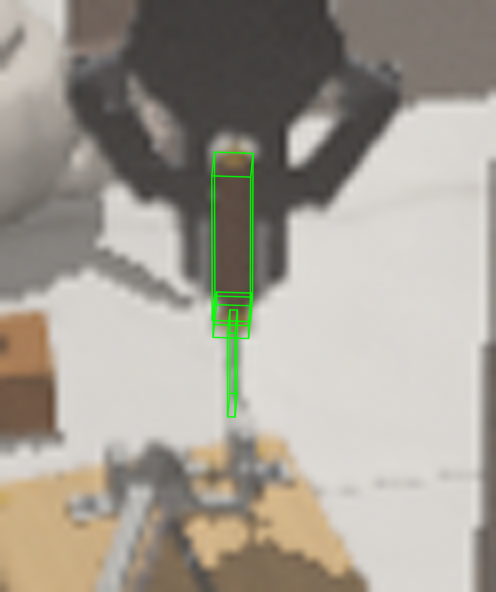

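```bash
python3 -m crank '[[8,-38,0,0,0,-2.3,0],[9.5,-37.5,0,0,0,-2.3,0],[11,-37.5,0,0,0,-2.3,0],[12.5,-37,0,0,0,-2.3,0],[14,-36,0,0,0,-2.3,0],[0,0,0,0,0,0,0],[0,0,0,0,0,0,0],[0,0,0,0,0,0,0]]'
python3 - <<'E'
from pl import *
from bf import *
show();snap(10)
p,f,M,s=st()
z=p[2]*1000-186.2
def fk(z):return box(-1.5,1.5,-8.5,8.5,z-40,z)+box(-7,7,-12,12,z,z+6)+box(-7.5,7.5,-9,9,z+6,z+72)
slot=box(-4.5,4.5,-11.5,11.5,46,46.01)+box(-31,31,-35,35,0,46)
draw(cv2.imread("pics/side10.png"),"side",[([p[0],p[1]+.0009,f-np.pi/2],fk(z),(0,255,0)),(ST,slot,(0,0,255))],185,120,60,76,8,"pics/v13.png")
plan(p*1000,f,[(354.5,268,p[2]*1000,86.2,1)])
E
```

```text
clock: 23.95
tcp_pos: [0.3552, 0.2667, 0.2976]
orientation: [0.0, 0.73, 0.683, 0.0]
wrist_force: [-0.2, 0.0, -1.1]
finger_gap: 0.0143
t 23.95 tcp [355.2 266.7 297.6] phi 86.18 tilt [ 0.03 -0.  ] F [-0.19  0.03 -1.12] T [ 0.004 -0.01   0.002] gap 14.3 j [ 0.46  0.13 -0.46  0.98 -0.    2.1 ]
[1.3, -0.7, -0.0] -0.03
```

View pics/v13.png

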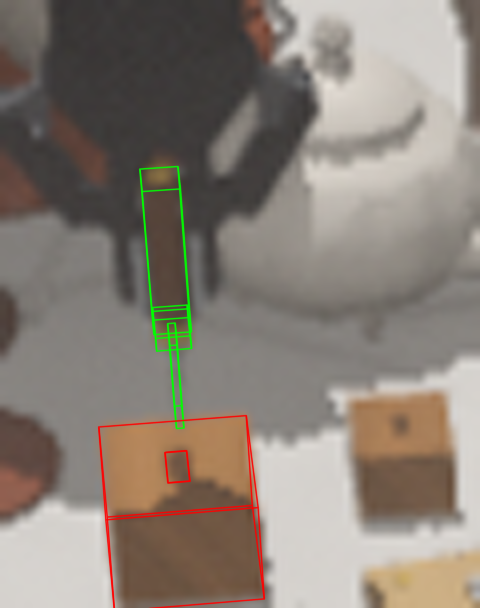

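```bash
python3 -m crank '[[1.3,-1.3,0,0,0,0,0],[0,0,12,0,0,0,0],[0,0,10,0,0,0,0],[0,0,8,0,0,0,0],[0,0,8,0,0,0,0],[0,0,6,0,0,0,0],[0,0,4,0,0,0,0],[0,0,0,0,0,0,0]]'
python3 - <<'E'
from pl import *
show()
E
```

```text
clock: 25.05
tcp_pos: [0.353, 0.2683, 0.2494]
orientation: [-0.0, 0.73, 0.684, -0.0]
wrist_force: [0.2, 0.1, -0.2]
finger_gap: 0.0145
t 25.05 tcp [353.  268.3 249.4] phi 86.25 tilt [-0.02 -0.02] F [ 0.16  0.06 -0.19] T [ 0.     0.006 -0.018] gap 14.48 j [ 0.47  0.18 -0.54  0.85 -0.    2.1 ]
```

Free in the slot. Down to near home.

```bash
python3 -m crank '[[0,0,5,0,0,0,0],[0,0,5,0,0,0,0],[0,0,3,0,0,0,0],[0,0,2,0,0,0,0],[0,0,1,0,0,0,0],[0,0,1,0,0,0,0],[0,0,0,0,0,0,0],[0,0,0,0,0,0,0]]'
python3 - <<'E'
from pl import *
show()
E
```

```text
clock: 26.05
tcp_pos: [0.3532, 0.2683, 0.2328]
orientation: [0.0, 0.73, 0.684, 0.0]
wrist_force: [-0.2, 0.7, -1.3]
finger_gap: 0.0144
t 26.05 tcp [353.2 268.3 232.8] phi 86.25 tilt [ 0.01 -0.  ] F [-0.15  0.75 -1.32] T [ 0.038  0.052 -0.021] gap 14.41 j [ 0.47  0.2  -0.56  0.81 -0.    2.1 ]
```

```bash
python3 -m crank '[[0,0,0.4,0,0,0,0],[0,0,0.4,0,0,0,0],[0,0,0.4,0,0,0,0],[0,0,0,0,0,0,0],[0,0,0,0,0,0,0],[0,0,0,0,0,0,0],[0,0,0,0,0,0,0],[0,0,0,0,0,0,0]]'
python3 - <<'E'
from pl import *
show()
E
```

```text
clock: 27.05
tcp_pos: [0.3531, 0.2684, 0.2322]
orientation: [0.0, 0.73, 0.684, 0.0]
wrist_force: [-2.4, -0.4, 8.0]
finger_gap: 0.0144
t 27.05 tcp [353.1 268.4 232.2] phi 86.26 tilt [0.04 0.01] F [-2.37 -0.43  8.03] T [-0.263  0.469  0.028] gap 14.38 j [ 0.47  0.2  -0.56  0.81 -0.    2.1 ]
```

```bash
python3 -m crank '[[0,0,0,0,0,0,0.5],[0,0,0,0,0,0,0.7],[0,0,0,0,0,0,1],[0,0,0,0,0,0,1],[0,0,0,0,0,0,1],[0,0,-10,0,0,0,1],[0,0,-30,0,0,0,1],[0,0,-50,0,0,0,1]]'
python3 - <<'E'
from pl import *
from bf import *
show();snap(11)
cv2.imwrite("pics/v14.png",np.hstack([cv2.resize(cv2.imread("pics/side11.png")[140:215,180:280],None,fx=5,fy=5,interpolation=cv2.INTER_CUBIC),cv2.resize(cv2.imread("pics/top11.png")[195:270,205:265],None,fx=5,fy=5,interpolation=cv2.INTER_CUBIC)]))
E
```

```text
clock: 28.05
tcp_pos: [0.3524, 0.2679, 0.3217]
orientation: [-0.0, 0.73, 0.684, -0.002]
wrist_force: [1.1, -0.1, 0.3]
finger_gap: 0.0857
t 28.05 tcp [352.4 267.9 321.7] phi 86.25 tilt [-0.17 -0.09] F [ 1.12 -0.1   0.26] T [-0.028 -0.059  0.003] gap 85.71 j [ 0.47  0.11 -0.43  1.04 -0.    2.1 ]
```

View pics/v14.png

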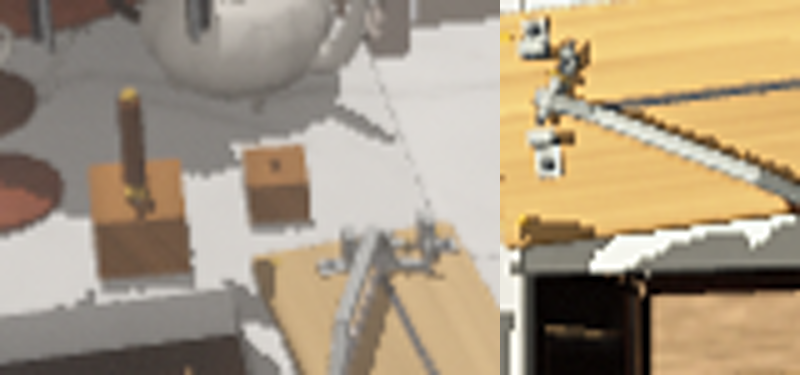

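```bash
python3 - <<'E'
import cv2
a=cv2.imread("pics/top11.png")
cv2.imwrite("pics/e3.png",cv2.resize(a[195:245,205:285],None,fx=10,fy=10,interpolation=cv2.INTER_CUBIC))
E
```

```text
(no output)
```

View pics/e3.png

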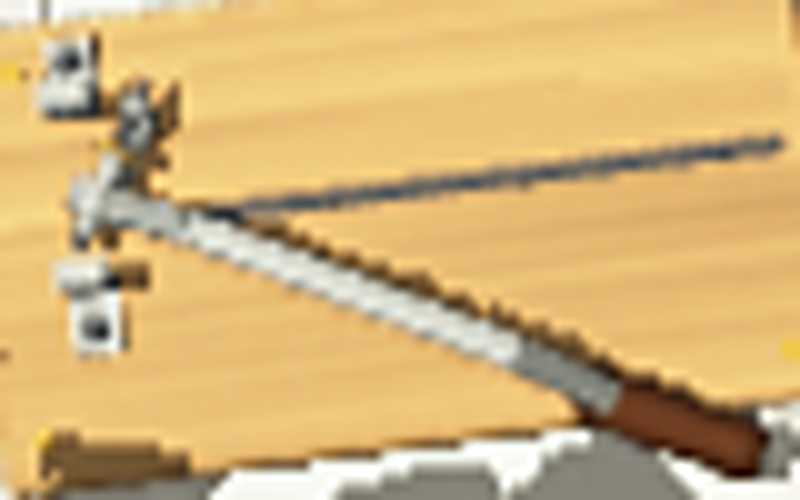

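```bash
python3 - <<'E'
from bf import *
from pl import *
L=np.array([[-.010,-.036,.071],[-.010,-.130,.071],[-.010,-.208,.028]])
uv=cr(205,195,10,[(197,226),(518,348),(762,450)])
P,r=fit([("top",uv,L)],[.51,.186,-.38]);print(P,np.degrees(P[2]),r.tolist());rep(P);view(11,P,"pics/v15.png")
g=pose(P,[[-.010,-.083,.066]])[0]*1000
p,f,M,s=st();plan(p*1000,f,[(g[0],g[1],280,90+np.degrees(P[2]),5)])
E
```

```text
[ 0.51361339  0.18568736 -0.38831442] -22.248777242989554 [[0.16415520981428244, 0.10269615796340759], [-0.7724726853046491, -0.33512541949505703], [0.5272699746117269, 0.22652142547204335]]
origin [22.2 82.1] [513.6 185.7]
stub [-0.4 94. ] [490.  195.3]
tip [46.9 69. ] [539.5 175.1]
cheek [44.  76.2] [535.9 182. ]
grip [-25.5  13.4] [472.9 112.7]
h150 [-48.  -50.5] [456.8  46.9]
end [-83.9 -97.1] [425.6  -3. ]
[-29.7, 25.6, 9.4] 3.7
[-28.0, 27.5, 9.4] 3.7
[-26.2, 29.2, 9.4] 3.7
[-24.2, 30.9, 9.4] 3.7
[-22.2, 32.4, 9.4] 3.7
```

View pics/v15.png

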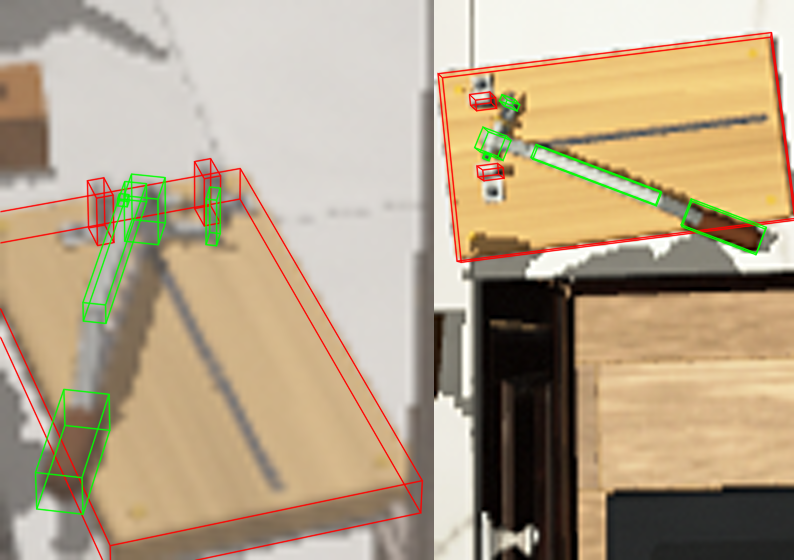

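```bash
python3 -m crank '[[-29.5,25.5,0,0,0,3.7,1],[-28,27.5,10,0,0,3.7,1],[-26,29,10,0,0,3.7,1],[-24,31,10,0,0,3.7,1],[-22.5,32.5,10,0,0,3.7,1],[0,0,10,0,0,0,1],[0,0,5,0,0,0,1],[0,0,0,0,0,0,1]]'
python3 - <<'E'
from pl import *
from bf import *
show();snap(12)
p,f,M,s=st();plan(p*1000,f,[(472.9,112.7,219,67.75,1)])
cv2.imwrite("pics/v16.png",np.hstack([cv2.resize(cv2.imread("pics/side12.png")[130:250,210:310],None,fx=5,fy=5,interpolation=cv2.INTER_CUBIC)]))
E
```

```text
clock: 29.15
tcp_pos: [0.4703, 0.1126, 0.2661]
orientation: [-0.0, 0.83, 0.558, -0.001]
wrist_force: [0.2, 0.3, -0.7]
finger_gap: 0.0854
t 29.15 tcp [470.3 112.6 266.1] phi 67.84 tilt [-0.08 -0.  ] F [ 0.2   0.31 -0.7 ] T [-0.041  0.029  0.013] gap 85.41 j [ 0.07  0.23 -0.42  0.92  0.    2.03]
[0.8, 2.1, 47.7] 0.09
```

View pics/v16.png

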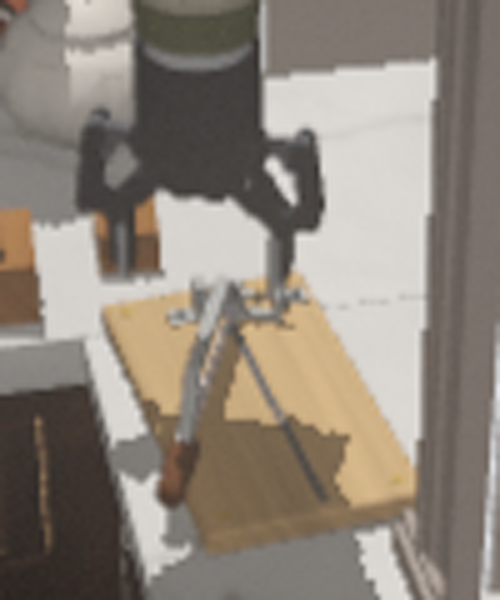

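```bash
python3 -m crank '[[0.8,2,12,0,0,0,1],[0,0,12,0,0,0,1],[0,0,12,0,0,0,1],[0,0,8,0,0,0,1],[0,0,3,0,0,0,1],[0,0,0,0,0,0,0.4],[0,0,0,0,0,0,0.3],[0,0,0,0,0,0,0]]' 30; python3 -m crank '[[0,0,0,0,0,0,0],[0,0,0,0,0,0,0],[0,0,0,0,0,0,0],[0,0,0,0,0,0,0],[0,0,0,0,0,0,0],[0,0,0,0,0,0,0],[0,0,0,0,0,0,0],[0,0,0,0,0,0,0]]' 40
python3 - <<'E'
from pl import *
show()
E
```

```text
clock: 30.25
tcp_pos: [0.4735, 0.1119, 0.2199]
orientation: [0.0, 0.83, 0.557, 0.0]
wrist_force: [0.0, 0.2, 0.5]
finger_gap: 0.0318
clock: 31.25
tcp_pos: [0.4735, 0.1119, 0.2197]
orientation: [0.0, 0.83, 0.557, 0.0]
wrist_force: [-0.7, -1.5, 4.7]
finger_gap: 0.0093
t 31.25 tcp [473.5 111.9 219.7] phi 67.75 tilt [ 0.04 -0.01] F [-0.68 -1.54  4.67] T [-0.143  0.088 -0.009] gap 9.27 j [ 0.07  0.29 -0.48  0.8  -0.    2.03]
```

```bash
python3 -m crank '[[0,0,-2,0,0,0,0],[0,0,-5,0,0,0,0],[0,0,-12,0,0,0,0],[0,0,-20,0,0,0,0],[0,0,-25,0,0,0,0],[0,0,-20,0,0,0,0],[0,0,0,0,0,0,0],[0,0,0,0,0,0,0]]'
python3 - <<'E'
from pl import *
from bf import *
show();snap(13)
p,f,M,s=st();plan(p*1000,f,[(420,0,300,90,4),(420,-150,300,90,4),(497,-300,290,90,4)])
cv2.imwrite("pics/v17.png",np.hstack([cv2.resize(cv2.imread("pics/side13.png")[110:250,200:310],None,fx=4,fy=4,interpolation=cv2.INTER_CUBIC),cv2.resize(cv2.imread("pics/top13.png")[150:290,200:290],None,fx=4,fy=4,interpolation=cv2.INTER_CUBIC)]))
E
```

```text
clock: 32.25
tcp_pos: [0.473, 0.112, 0.303]
orientation: [-0.0, 0.83, 0.557, -0.0]
wrist_force: [-0.7, -0.8, -2.4]
finger_gap: 0.0092
t 32.25 tcp [473. 112. 303.] phi 67.75 tilt [-0.03 -0.01] F [-0.73 -0.81 -2.4 ] T [ 0.052 -0.01   0.007] gap 9.17 j [ 0.07  0.2  -0.36  1.01 -0.    2.03]
[-30.9, -1.6, 0.6] -5.56
[-30.6, -4.6, 0.6] -5.56
[-30.0, -7.6, 0.6] -5.56
[-29.1, -10.4, 0.6] -5.56
[-37.5, -0.0, -0.0] 0.0
[-37.5, -0.0, -0.0] 0.0
[-37.5, -0.0, -0.0] 0.0
[-37.5, -0.0, -0.0] 0.0
[-37.5, 19.2, 2.5] 0.0
[-37.5, 19.2, 2.5] 0.0
[-37.5, 19.2, 2.5] 0.0
[-37.5, 19.2, 2.5] 0.0
```

View pics/v17.png

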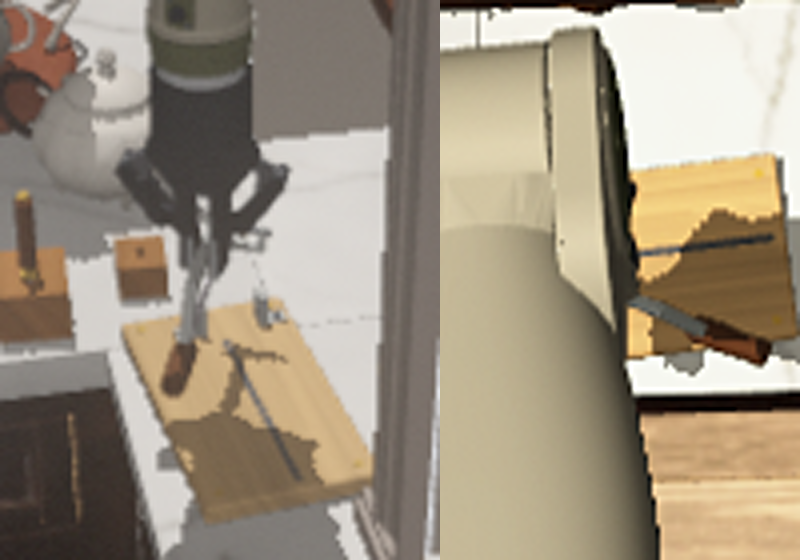

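```bash
python3 -m crank '[[-31,-2,0,0,0,-5.6,0],[-30.5,-4.5,0,0,0,-5.6,0],[-30,-7.5,0,0,0,-5.6,0],[-29,-10.5,0,0,0,-5.5,0],[-37,0,0,0,0,0,0],[-38,0,0,0,0,0,0],[-38,0,0,0,0,0,0],[-37,0,0,0,0,0,0]]' && python3 -m crank '[[-30,8,0,0,0,0,0],[-35,19,0,0,0,0,0],[-35,19,4,0,0,0,0],[-30,19,4,0,0,0,0],[-18,11,4,0,0,0,0],[0,0,0,0,0,0,0],[0,0,0,0,0,0,0],[0,0,0,0,0,0,0]]'
python3 - <<'E'
from pl import *
from bf import *
show();snap(14)
p,f,M,s=st();plan(p*1000,f,[(497,-300,225,90,1)])
cv2.imwrite("pics/v18.png",np.hstack([cv2.resize(cv2.imread("pics/side14.png")[190:400,220:380],None,fx=2.5,fy=2.5,interpolation=cv2.INTER_CUBIC),cv2.resize(cv2.imread("pics/top14.png")[140:350,330:490],None,fx=2.5,fy=2.5,interpolation=cv2.INTER_CUBIC)]))
E
```

```text
clock: 33.35
tcp_pos: [0.42, -0.1509, 0.3027]
orientation: [-0.001, 0.707, 0.707, -0.0]
wrist_force: [1.3, 1.2, -2.1]
finger_gap: 0.0094
clock: 34.35
tcp_pos: [0.4962, -0.2968, 0.2915]
orientation: [-0.0, 0.707, 0.708, -0.0]
wrist_force: [0.4, -0.5, -2.7]
finger_gap: 0.0093
t 34.35 tcp [ 496.2 -296.8  291.5] phi 90.08 tilt [-0.04  0.03] F [ 0.43 -0.47 -2.73] T [ 0.026 -0.038  0.001] gap 9.27 j [-0.68  0.38 -0.15  1.05  0.    0.89]
[-3.0, 0.6, 66.8] 0.09
```

View pics/v18.png

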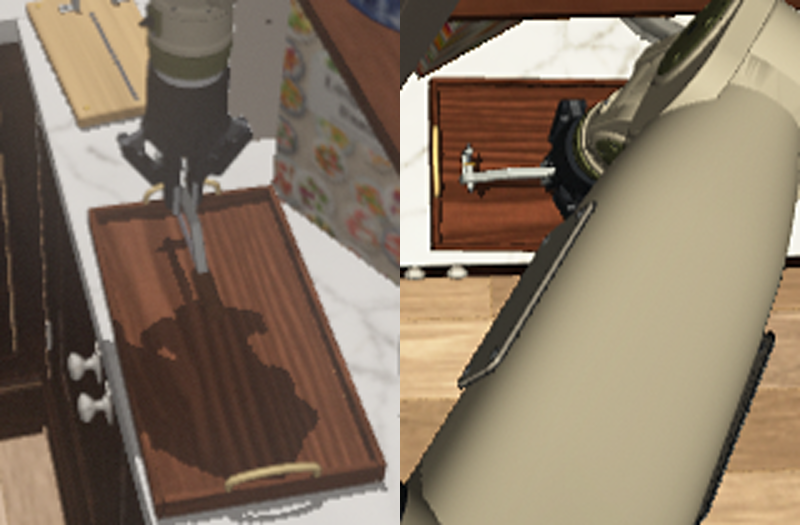

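```bash
python3 -m crank '[[-3,0.6,10,0,0,0,0],[0,0,15,0,0,0,0],[0,0,15,0,0,0,0],[0,0,13,0,0,0,0],[0,0,8,0,0,0,0],[0,0,5,0,0,0,0],[0,0,2,0,0,0,0],[0,0,0,0,0,0,0]]' && python3 -m crank '[[0,0,2,0,0,0,0],[0,0,2,0,0,0,0],[0,0,2,0,0,0,0],[0,0,1,0,0,0,0],[0,0,1,0,0,0,0],[0,0,1,0,0,0,0],[0,0,0.5,0,0,0,0],[0,0,0,0,0,0,0]]'
python3 - <<'E'
from pl import *
show()
E
```

```text
clock: 35.45
tcp_pos: [0.4973, -0.3009, 0.2238]
orientation: [0.0, 0.707, 0.707, 0.0]
wrist_force: [0.7, -0.5, -1.9]
finger_gap: 0.0093
clock: 36.45
tcp_pos: [0.4972, -0.3007, 0.214]
orientation: [-0.0, 0.707, 0.707, -0.0]
wrist_force: [0.3, -0.1, -3.3]
finger_gap: 0.0089
t 36.45 tcp [ 497.2 -300.7  214. ] phi 90.05 tilt [-0. -0.] F [ 0.35 -0.12 -3.31] T [0.02  0.01  0.038] gap 8.87 j [-0.68  0.45 -0.24  0.88 -0.    0.89]
```

```bash
python3 -m crank '[[0,0,0.5,0,0,0,0],[0,0,0.5,0,0,0,0],[0,0,0.5,0,0,0,0],[0,0,0.4,0,0,0,0],[0,0,0,0,0,0,0],[0,0,0,0,0,0,0],[0,0,0,0,0,0,0],[0,0,0,0,0,0,0]]'
python3 - <<'E'
from pl import *
show()
E
```

```text
clock: 37.45
tcp_pos: [0.4972, -0.3007, 0.2121]
orientation: [0.0, 0.707, 0.707, -0.0]
wrist_force: [-0.8, 0.7, -2.1]
finger_gap: 0.0088
t 37.45 tcp [ 497.2 -300.7  212.1] phi 90.05 tilt [ 0.   -0.01] F [-0.76  0.73 -2.12] T [ 0.001  0.002 -0.012] gap 8.79 j [-0.68  0.45 -0.25  0.87 -0.    0.89]
```

```bash
python3 -m crank '[[0,0,0.3,0,0,0,0],[0,0,0.3,0,0,0,0],[0,0,0.3,0,0,0,0],[0,0,0,0,0,0,0],[0,0,0,0,0,0,0],[0,0,0,0,0,0,0],[0,0,0,0,0,0,0],[0,0,0,0,0,0,0]]'
python3 - <<'E'
from pl import *
show()
E
```

```text
clock: 38.45
tcp_pos: [0.4972, -0.3008, 0.2117]
orientation: [0.0, 0.707, 0.707, -0.0]
wrist_force: [-2.4, 0.7, 5.8]
finger_gap: 0.0088
t 38.45 tcp [ 497.2 -300.8  211.7] phi 90.05 tilt [ 0.03 -0.03] F [-2.41  0.71  5.82] T [ 0.202  0.428 -0.034] gap 8.81 j [-0.68  0.45 -0.25  0.87 -0.    0.89]
```

```bash
python3 -m crank '[[0,0,-0.3,0,0,0,0],[0,0,0,0,0,0,0],[0,0,0,0,0,0,0.2],[0,0,0,0,0,0,0.3],[0,0,0,0,0,0,0.6],[0,0,0,0,0,0,0.8],[0,0,0,0,0,0,1],[0,0,0,0,0,0,1]]' 20 && python3 -m crank '[[0,0,0,0,0,0,1],[0,0,-10,0,0,0,1],[0,0,-20,0,0,0,1],[0,0,-40,0,0,0,1],[0,-30,-20,0,0,0,1],[0,-50,0,0,0,0,1],[0,-30,0,0,0,0,1],[0,0,0,0,0,0,1]]'
python3 - <<'E'
from pl import *
from bf import *
show();snap(15)
cv2.imwrite("pics/v19.png",np.hstack([cv2.resize(cv2.imread("pics/side15.png")[220:400,230:380],None,fx=3,fy=3,interpolation=cv2.INTER_CUBIC),cv2.resize(cv2.imread("pics/top15.png")[150:330,340:455],None,fx=3,fy=3,interpolation=cv2.INTER_CUBIC)]))
E
```

```text
clock: 39.45
tcp_pos: [0.4972, -0.3008, 0.2115]
orientation: [0.0, 0.707, 0.707, -0.0]
wrist_force: [-1.2, -0.0, -0.1]
finger_gap: 0.0856
clock: 40.45
tcp_pos: [0.3857, -0.3006, 0.3024]
orientation: [0.0, 0.708, 0.707, -0.0]
wrist_force: [-0.1, -0.4, 0.9]
finger_gap: 0.0853
t 40.45 tcp [ 385.7 -300.6  302.4] phi 89.93 tilt [ 0.01 -0.02] F [-0.15 -0.38  0.86] T [-0.012 -0.029 -0.064] gap 85.32 j [-0.83  0.21 -0.36  1.01 -0.    0.75]
```

View pics/v19.png

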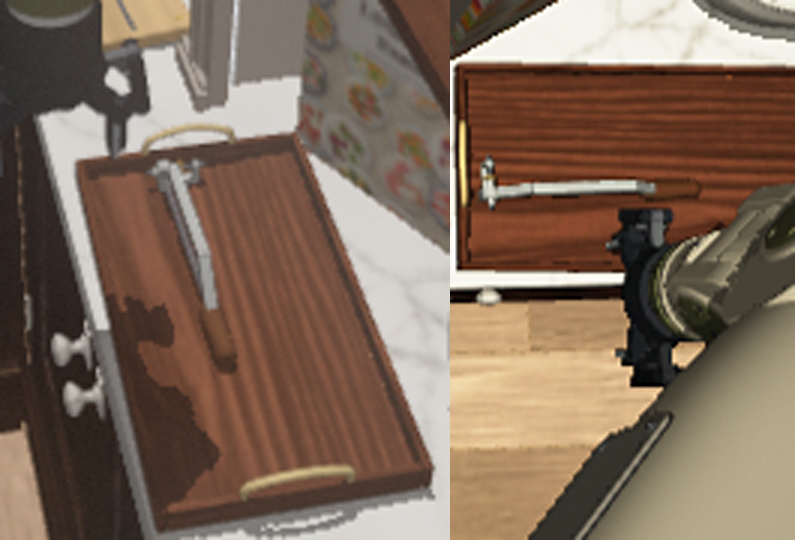

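View pics/side15.png

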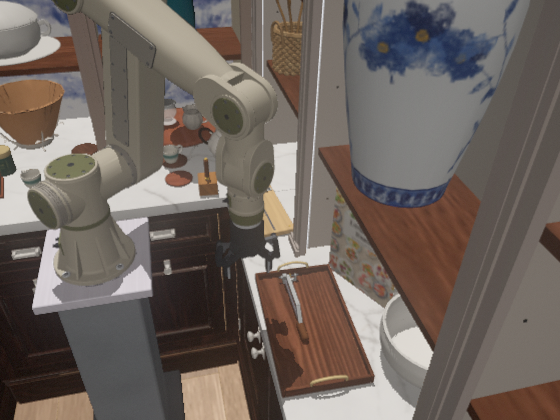

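```bash
python3 - <<'E'
from bf import *
I=cv2.imread("pics/top15.png")
cv2.imwrite("pics/e4.png",cv2.resize(I[190:225,338:438],None,fx=8,fy=8,interpolation=cv2.INTER_CUBIC))
T=[.508,-.316,0]
bp=[.5072,-.3007+.083,0]
tr=box(-104,104,-182,182,0,26)+box(-96,96,-174,174,10,10.01)
b2=[(np.array(a)-[0,0,8],np.array(b)-[0,0,8]) for a,b in bow]
draw(I,"top",[(T,tr,(0,255,255)),(bp,b2,(0,255,0))],335,160,140,90,5,"pics/e5.png")
draw(cv2.imread("pics/side15.png"),"side",[(T,tr,(0,255,255)),(bp,b2,(0,255,0))],245,255,130,140,4,"pics/e6.png")
E
```

```text
(no output)
```

View pics/e5.png

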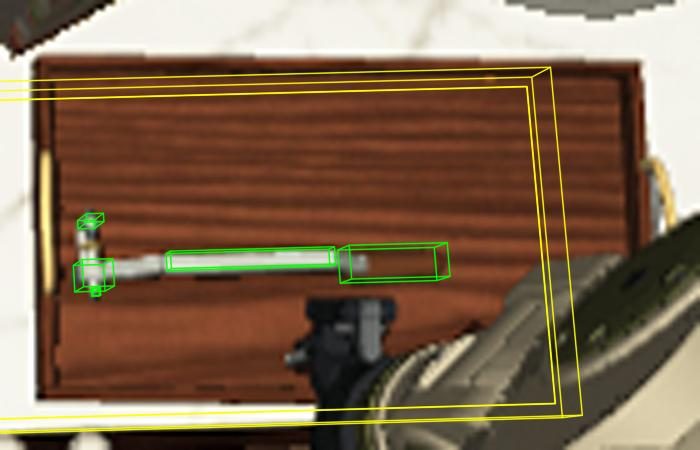

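View pics/e6.png

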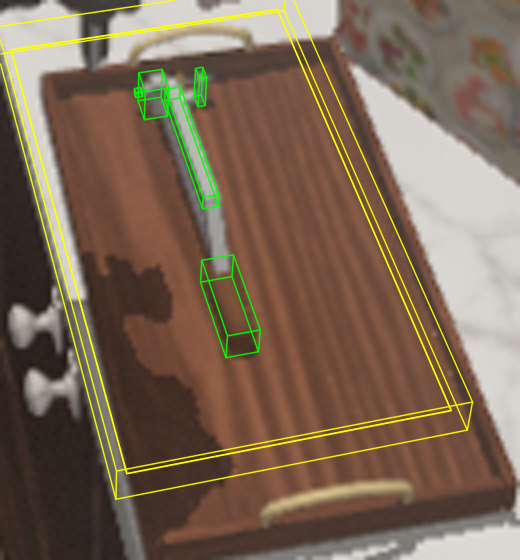

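```bash
python3 - <<'E'
from bf import *
L=np.array([[104,182,26],[104,-182,26],[-104,-182,26],[-104,182,26.]])/1000
T,r=fit([("top",cr(290,150,4,[(208,88),(692,90),(708,362),(210,360)]),L),("side",cr(235,235,4,[(375,120),(555,560),(192,628),(84,157)]),L)],[.5,-.36,0]);print(T,r.tolist())
tr=box(-104,104,-182,182,0,26)+box(-96,96,-174,174,10,26)
bp=[.5072,-.3007+.083,0]
b2=[(np.array(a)-[0,0,8],np.array(b)-[0,0,8]) for a,b in bow]
I=cv2.imread("pics/top15.png")
draw(I,"top",[(T,tr,(0,255,255)),(bp,b2,(0,255,0))],335,160,140,90,5,"pics/e5.png")
c,s=np.cos(T[2]),np.sin(T[2])
for x,y in((-25.5,0),(28,0),(22,9),(-21,9),(-10,-208)):
    d=np.array([bp[0]+x/1000-T[0],bp[1]+y/1000-T[1]]);print(x,y,np.round([(c*d[0]+s*d[1])*1e3,(-s*d[0]+c*d[1])*1e3],1))
E
```

```text
[ 0.51932486 -0.36825976 -0.03323187] [[-0.009811990784157842, -1.6865613033949387], [0.277997012552305, -1.3476493733912775], [0.7593332006061928, 0.14561302075401272], [0.8282082530180901, -0.07157041445086065], [-0.34628265767616995, -1.8472631452785322], [0.6909908652298213, 0.5891455463420243], [-1.3653475039376985, -0.5630825516729487], [-2.1737955695062396, -1.40568870344498]]
-25.5 0 [-42.6 149.2]
28 0 [ 10.9 151. ]
22 9 [  4.6 159.8]
-21 9 [-38.4 158.4]
-10 -208 [-20.2 -58.1]
```

View pics/e5.png

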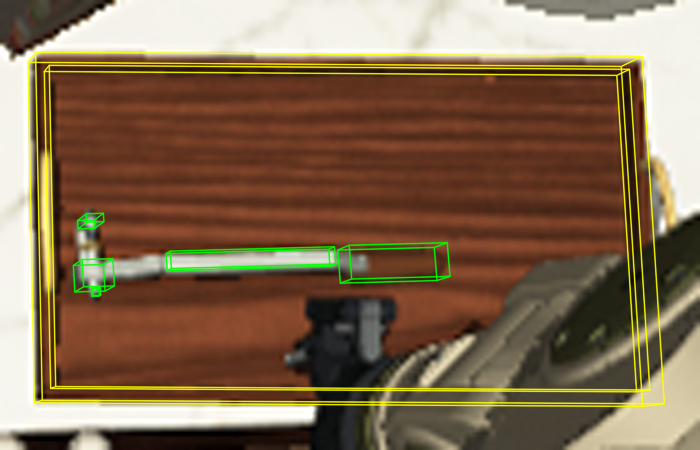

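View pics/e4.png

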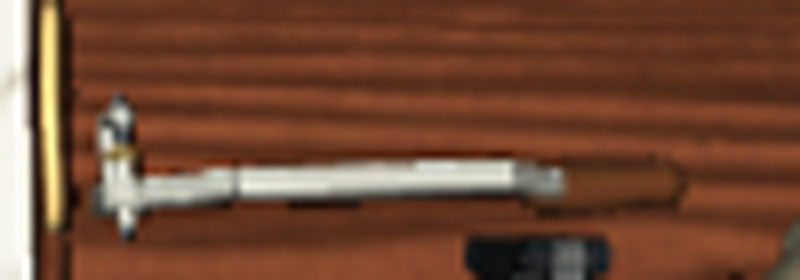

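```bash
python3 - <<'E'
import cv2,numpy as np
a=cv2.imread("pics/top15.png");a0=cv2.imread("pics/top0.png")
c=lambda i:cv2.resize(i[180:330,80:300],None,fx=1.8,fy=1.8,interpolation=cv2.INTER_CUBIC)
s=cv2.imread("pics/side15.png");s0=cv2.imread("pics/side0.png")
d=lambda i:cv2.resize(i[100:215,150:300],None,fx=2.6,fy=2.6,interpolation=cv2.INTER_CUBIC)
cv2.imwrite("pics/f.png",np.vstack([np.hstack([c(a0),c(a)]),np.hstack([d(s0),d(s),np.zeros((299,12,3),np.uint8)])])[:, :800])
E
```

```text
(no output)
```

View pics/f.png

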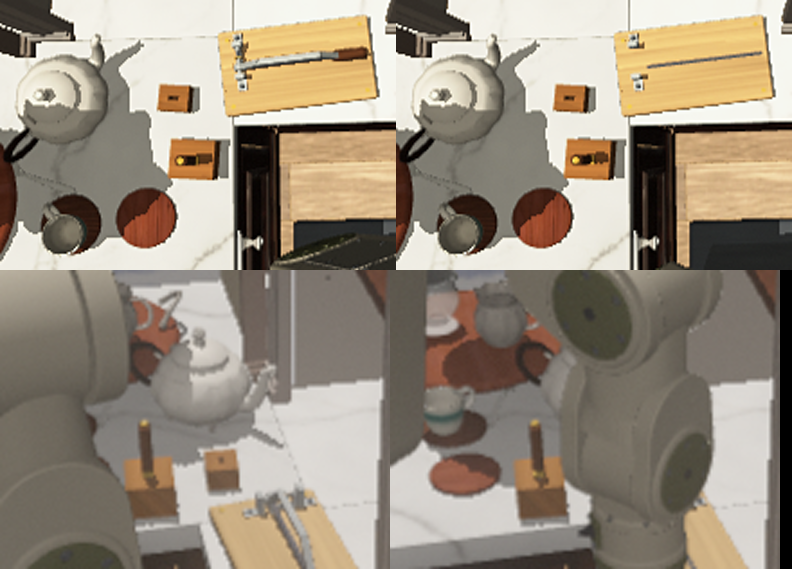

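The teapot, the stand and the slicer are where they were. The fork is upright and home, and the bow stands in the tray clear of the gripper, so I'm handing in.

```bash
python3 -c "
from workcell import *
print(hand_in())"
```

```text
the job is handed in; nothing more can be done
None
```

The bow is off the slicer and stands upright in the tray, the fork is back in its stand, and I handed the job in at about 40.5 s.

- **Squeeze and draw:** I squeezed the spring bar about 5 mm, at roughly 5.5 N along the bar. While it was squeezed I swung that end of the bow out of the hinge. I then shifted the bow with the fork against the cheek until the stub was out of its lug.
- **Fork:** it went back into the stand before I touched the bow. It stopped at the same height where I first gripped it (TCP 232.2 mm), and the pictures show it upright.
- **Bow:** I set it down until the wrist read about 6 N upward (about 8 N of contact, with the bow's weight), then released it. The pictures show it level, upright and inside the rim, with about 1 cm to spare at the hub end.
- **Bystanders:** the teapot looks unmoved in the before and after top views. I never picked out the pepper mill in the pictures, so I did not check it; the arm did not work near the back.

Things that went wrong or disagreed:
- **Tray position:** my first estimate was about 5 cm off in y, because the fit locked onto the wrong edges. I noticed only after the bow was down, so it sits towards the +y end rather than centred. A refit and overlay still put it wholly inside, though that refit has errors of up to about 2 pixels (5 mm).
- **Force along the bar:** two readings disagreed by up to about 15% (wrist force against wrist moment). The moment alone gives up to about 6.1 N, close to the stop force but far below bending.
- **Sideways force:** drawing the bow out took up to about 5 N.
- **During the shift:** the bow's handle end overhung the board edge for a while. The bow stayed standing.

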